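Find the jar the lid belongs to and screw it home

TASK

Two look-alike open jars stand in the tray, and the loose white lid with the blue hexagonal grip belongs to only one of them: on the other it turns a little and then jams standing proud. Find by trying which jar takes it, and screw the lid on that jar clockwise until it is fully home, flat on the jar's rim. Let go of it there, and leave the needle box and the two bottles where they stand.

Things in the scene. Friction and masses are not known exactly. Their poses are not given: they have to be found in the camera images.
- lid: Loose white screw lid, 84 mm across, 60 mm high, about 120 g, right way up at the start on the board over the basin (board's top at z = 18 mm). Origin: centre of the skirt's lower edge; z up along its axis. Above the origin: skirt 0 to 26 mm (inside radius 38), top plate 26 to 30, grip 30 to 60. Inside, three lugs 120 degrees apart, 6 mm wide, 2 to 6 mm up, reach in to radius 33 mm.
- lid_grip (a point): Point on the lid's axis in its blue hexagonal grip, 52 mm above the lid's origin. The grip is 44 mm across flats and 30 mm high; its flats face the lid's own +x axis and every 60 degrees from it, so fingers that close along the direction lid yaw + k x 60 degrees grip it squarely. Held with 60 N it turns with the fingers, but may slip or shift in them if turned on against a hard stop.
- tray: Grey tray fixed to the counter, 112 x 210 x 30 mm, origin at the centre of its underside, y along its long side. Two amber jars, 82 mm wide and 90 mm high, are fixed upright in it 100 mm apart; they do not turn. Which of them takes the lid, and how each jar is turned about its axis, differ every time.
- mouth_1 (a point): Centre of the rim (top plane) of the jar at the tray's +y end, 96 mm above the counter. A lid fully home has its origin 26 mm below it (top plate on the rim). All necks: radius 31 mm, narrowing to 28 at the rim; three thread flights outside, outer radius 36 mm, 4 mm thick, right-hand, falling 30 mm per clockwise turn seen from above, their starts 10.5 mm below the rim, 120 degrees apart.
- mouth_2 (a point): The same for the jar at the -y end. Right jar: the lid, pressed lightly (5 to 10 N) and turned clockwise, sinks along the thread, comes home after 30 to 150 degrees in all and turns tight 20 to 50 degrees later. Wrong jar: it may also sink at first, but within 120 degrees it jams hard, its origin at least 4 mm above the home height; from there it can be lifted straight off.
- needle_box: Bystander: white and green card box, 52 x 78 x 40 mm, origin at the centre of its underside.
- saline_bottle: Bystander: clear bottle with an orange top, 49 x 77 x 130 mm, left of the basin, origin at the centre of its underside.
- peroxide_bottle: Bystander: white bottle with a blue cap, 62 x 62 x 165 mm, behind the tray, origin at the centre of its underside.
Mind the look-alikes: they are no part of the job. Leave any pink or purple look-alike of the lid alone.

How it is judged:
By the outcome, as a careful person would: the job done as asked, in the order asked, and still so for the second after the job is handed in, with the robot touching nothing.
It also fails if it takes over 72 s, if anything falls off the work surface, if the arm or the gripper's body presses on something with over 40 N, if the wrist force passes 120 N, or if a joint passes its speed limit or range.

ROBOT

A 6-joint arm with a two-finger parallel gripper is mounted at the origin on a cart in front of the work surface, level with it; the furniture and walls round the work are solid. World frame = base frame: x ahead of the robot, y to its left, z up, the work surface at z = 0. Lengths are in m, angles in rad, forces in N, time in s.
With the tool pointing down it reaches from about 0.275 to 0.85 m from the base axis. Payload 19 kg.
Tool frame: the origin (TCP) lies midway between the tips of the shut fingers; the grasp point (between the pads) lies 19 mm behind it; z points along the fingers, y is the line along which they close (so a half turn about z gives the same grasp; the last joint's range is limited). The gripper opens to 85 mm and grips with 20 to 120 N. Pads are 22 mm wide; open, the fingers measure 114 mm over their backs; the gripper's body (76 mm by 85 mm) begins 54 mm behind the grasp point. The pads swing forward as they close: fully open they stand 13 mm farther back than shut.
Start: joints at [1.061, 0.15, 1.437, -0, 1.554, -0.134], TCP at [0.211, 0.535, 0.231] pointing down, gripper open.
Joint ranges: [-2.8, 2.8], [-0.68, 2.1], [0.12, 2.68], [-1.39, 4.53], [0.16, 2.79], [-2.81, 2.81]. Speed limits (rad/s): [1.89, 1.89, 2.22, 3.01, 3.01, 3.01].

INTERFACE

Orientations are given as a rotation vector (axis times angle).
In Python, from workcell import ctrl gives the robot as it stands. The module is installed in compiled form; this text tells all that it offers.
- The arm moves only by the tool move_arm, never from a script. Its argument "commands" is a list of rows, each a list of 2 entries, a list of its own where there are three numbers: the shift along the world's x, y, z scaled (see below), then the turn, a rotation vector about the world's x, y, z scaled (see below). In form: [[[tx, ty, tz], [ax, ay, az]], ...]. A call has 1 to 5 rows; each row is the pose to reach, as a shift and turn from the pose commanded when the call began; what a row does not reach only later rows make up. The controller multiplies each number of a shift by 0.6 m and each number of a turn by 90 degrees. A row lasts 1/8 s, in which the tool goes at most 62.5 mm and 10.7 degrees, less where a joint would pass 70% of its speed; a pose out of reach is approached as far as the arm can. A call with a number of a shift or a turn outside -1 to 1 is refused whole. A call with a gripper value outside its range is refused whole. "gripper" is the finger opening in mm, from 0 to 85.4, set as the call begins (left out, the last holds). The fingers move at their own pace and stop on an object; "force" is the grip in N (left out, the last holds). Time passes only in rows, so rows that repeat a pose let the fingers close. It gives the time, the measured TCP pose, the force, the opening and the grip force at its end, in the units of the state.
- ctrl.read_state(): the state, without advancing time (a new reading comes with each control period).
- ctrl.read_camera(name): name is "side" or "top"; returns a dict with "image" (384x512x3 uint8, red, green, blue), "mtx" (3x3 intrinsics, pixels), "R" (3x3) and "t" (3): a world point X has camera coordinates R X + t. Camera axes: x right, y down, z forward; pixel columns grow to the right and rows downward; lengths in m; the calibration is good to about 2 mm. A picture is of the moment at which its call begins. There is no depth.
- ctrl.sign_off(): hands the job in; it is judged then, once.
The state is a dict: "time": time; "joint_pos": joint angles; "qvel": joint speeds; "tau": joint torques, N m; "tcp_pos": TCP position; "tcp_rot": TCP orientation; "wrist_force": force on the tool from outside, world axes, zero at the start; "wrist_torque": the same for the moment, N m; "opening": opening from 0.0 (shut) to 1.0 (fully open); "gripper_force": force on a finger pad.
Only numpy, scipy, OpenCV 4.12 (cv2) and the standard library are available. Lean on these libraries where they do the work, as an engineer would, in place of code of your own. Each camera call takes 0.05 s, during which the arm holds its last target. There are 200 camera calls.

## Working session

There is one attempt and no reset: what is moved stays moved. The work goes in short steps, Python scripts to look and compute and a tool call to move; the robot and the scene stay as the last step left them, time stands still between calls to the robot, and variables do not carry over. Pictures are saved under pics/ and viewed, at most 10 in all, crops included, and the job is handed in when it is done.

Besides the shell and the picture viewer there is one more tool, called after "Call:" as a command line: name --argument value ..., lists and objects as JSON in quotes. move_arm: Moves the arm, as the interface text tells. Its arguments: {"type":"object","properties":{"commands":{"type":"array","items":{"type":"array"}},"gripper":{"type":"number"},"force":{"type":"number"}},"required":["commands"]}

```bash
mkdir -p pics; cat > h.py <<'E'
import numpy as np, cv2
from workcell import ctrl
def cam(n):
    return ctrl.read_camera(n)
def ray(c,u,v,z):
    d=c["R"].T@np.linalg.inv(c["mtx"])@np.array([u,v,1.]); o=-c["R"].T@c["t"]
    return o+d*(z-o[2])/d[2]
def proj(c,X):
    p=c["mtx"]@(c["R"]@np.array(X,float)+c["t"]); return p[:2]/p[2]
E
python3 - <<'E'
from h import *
for n in("top","side"):
    c=cam(n); im=cv2.cvtColor(c["image"],cv2.COLOR_RGB2BGR); cv2.imwrite(f"pics/{n}0.png",cv2.resize(im,(768,576)))
    print(n,-c["R"].T@c["t"],c["R"][2],c["mtx"][0])
s=ctrl.read_state();print({k:np.round(v,3).tolist() for k,v in s.items()})
E
```

```text
top [0.30486458 0.06072394 1.25322137] [ 0.20995287  0.01135624 -0.97764555] [361.79606866   0.         258.91434047]
side [0.31565204 1.36085508 0.56039202] [ 0.16753409 -0.92739778 -0.33446327] [427.69937192   0.         249.49239031]
{'time': 0.1, 'joint_pos': [1.061, 0.151, 1.438, 0.0, 1.554, -0.134], 'qvel': [0.002, -0.0, -0.0, -0.002, 0.001, 0.0], 'tau': [0.006, -71.438, -57.179, 0.0, 0.007, 0.0], 'tcp_pos': [0.211, 0.535, 0.231], 'tcp_rot': [-0.587, -3.086, 0.002], 'wrist_force': [0.169, -0.005, -0.237], 'wrist_torque': [0.039, -0.005, 0.059], 'gripper_force': 0.0, 'opening': 1.003}
```

View pics/top0.png

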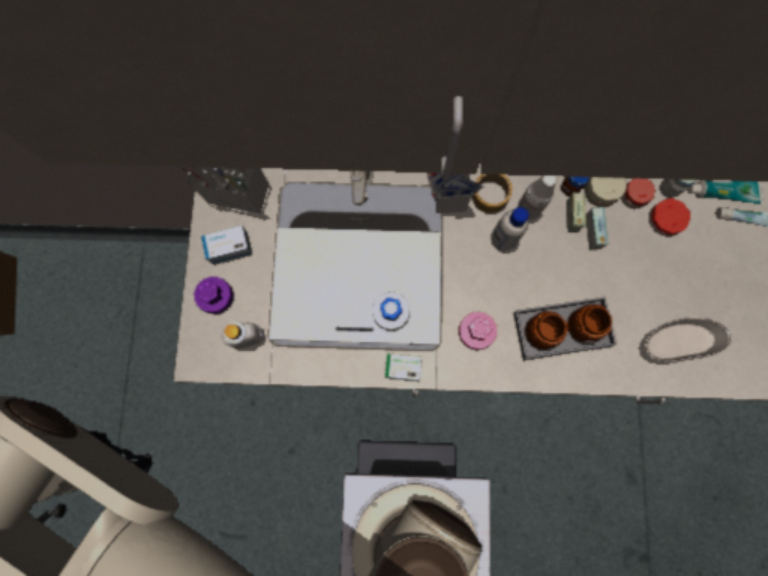

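View pics/side0.png

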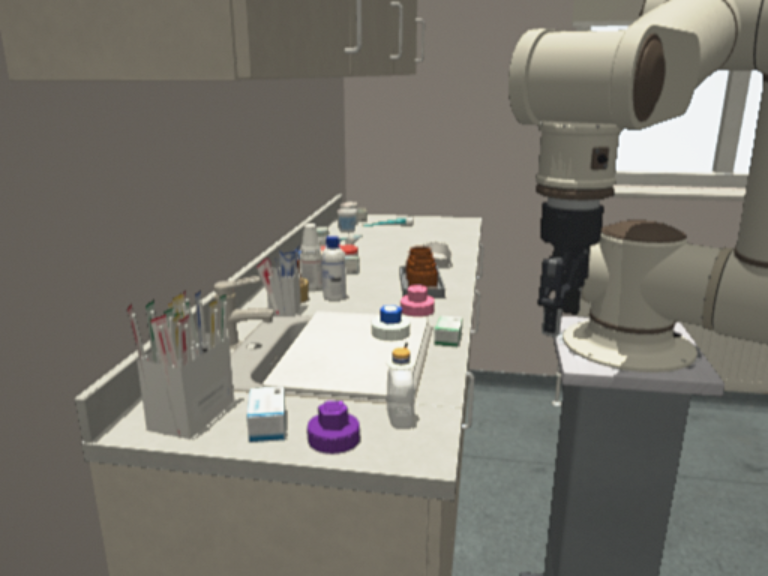

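The top view (768 px wide) shows the white lid with the blue hex grip at (391,309). Its look-alikes are pink at (478,330) and purple at (213,294), so by the description I choose the white and blue one. The jars are at (547,329) and (591,322), the needle box is at (405,367), and a close crop of lid and tray follows.

```bash
python3 - <<'E'
from h import *
c=cam("top"); im=cv2.cvtColor(c["image"],cv2.COLOR_RGB2BGR)
a=cv2.resize(im[186:231,238:283],(400,400),interpolation=cv2.INTER_CUBIC)
b=cv2.resize(im[194:244,338:418],(640,400),interpolation=cv2.INTER_CUBIC)
b=cv2.resize(im[194:244,338:414],(400,263),interpolation=cv2.INTER_CUBIC); b=cv2.copyMakeBorder(b,0,137,0,0,cv2.BORDER_CONSTANT)
cv2.imwrite("pics/crop1.png",np.hstack([a,b]))
# blue mask
h=c["image"].astype(int); m=(h[...,2]-h[...,0]>60); m[:, :238]=0;m[:,283:]=0;m[:186]=0;m[231:]=0
v,u=np.nonzero(m);print(u.mean(),v.mean(),len(u),ray(c,u.mean(),v.mean(),.078))
E
```

```text
260.13861386138615 205.34653465346534 101 [0.51159357 0.06898788 0.078     ]
```

View pics/crop1.png

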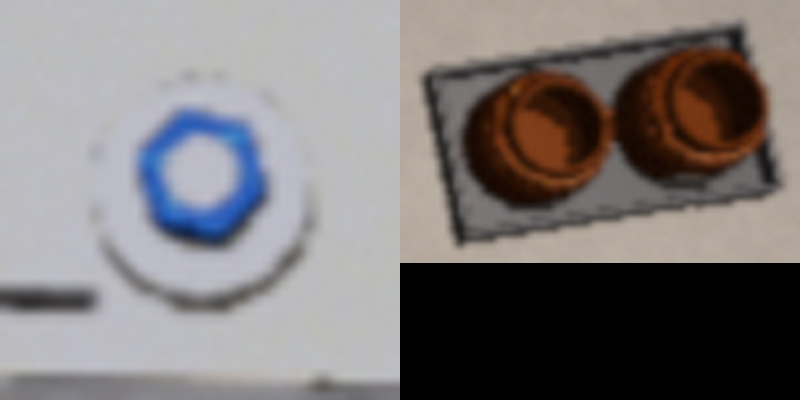

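The crop confirms the choice: white lid, blue hex centred at crop (201,172). Jar mouths are at about (554,124) and (718,100), and tray corners at (427,75), (741,27), (460,240), (778,188).

```bash
python3 - <<'E'
from h import *
from scipy.optimize import minimize
c=cam("top"); h=c["image"].astype(np.float32)
f=lambda x,y:(338+(x-400+.5)*.19-.5,194+(y+.5)*.19-.5)
P=[ray(c,*f(x,y),.03)[:2] for x,y in[(427,75),(741,27),(778,188),(460,240)]]
P=np.array(P); print("corners",P.round(4).tolist(),"sides",[np.linalg.norm(P[i]-P[i-1]).round(4) for i in range(4)])
ctr=P.mean(0); d=(P[0]+P[3]-P[1]-P[2]); d/=np.linalg.norm(d); print("ctr",ctr,"yaw",np.degrees(np.arctan2(-d[0],d[1])),"m1",ctr+.05*d,"m2",ctr-.05*d)
for x,y in[(554,124),(718,100)]: print("mouth",ray(c,*f(x,y),.096))
# lid hex fit
x0,y0=244,190; cr=cv2.resize(h[y0:y0+32,x0:x0+34],None,fx=8,fy=8,interpolation=cv2.INTER_CUBIC)
b=np.clip((cr[...,2]-cr[...,0])/90,0,1)
m=(b>.5).astype(np.uint8); k=cv2.findContours(m,cv2.RETR_EXTERNAL,cv2.CHAIN_APPROX_NONE)[0]; k=max(k,key=cv2.contourArea)
t=np.zeros_like(m); cv2.drawContours(t,[k],-1,1,-1); t=cv2.GaussianBlur(t.astype(np.float32),(0,0),3)
def ren(p):
    X,Y,a=p; pts=[]
    for z in(.078,.048):
        for i in range(6):
            q=a+np.pi/6+i*np.pi/3; u=proj(c,[X+.0254*np.cos(q),Y+.0254*np.sin(q),z]); pts.append([(u[0]-x0+.5)*8-.5,(u[1]-y0+.5)*8-.5])
    hu=cv2.convexHull(np.float32(pts)); o=np.zeros(m.shape,np.float32); cv2.fillConvexPoly(o,np.int32(np.round(hu*16)),1,shift=4)
    return cv2.GaussianBlur(o,(0,0),3)
for a in np.radians([0,20,40]):
    r=minimize(lambda p:((ren([p[0]/100,p[1]/100,p[2]/10])-t)**2).sum(),[51.1,6.9,a*10],method="Nelder-Mead",options=dict(initial_simplex=np.array([51.1,6.9,a*10])+np.array([[0,0,0],[.5,0,0],[0,.5,0],[0,0,2]])))
    print(r.x[:2]/100,np.degrees(r.x[2]/10)%60,r.fun)
# skirt check: project circle
c2=cam("side"); g=c2["image"].astype(int); mm=(g[...,2]-g[...,0]>60)&(g[...,2]>120); v,u=np.nonzero(mm[195:225,245:275]); print("side blue",u.mean()+245,v.mean()+195, "pred",proj(c2,[.5116,.069,.065]))
E
```

```text
corners [[0.5195, -0.2134], [0.5571, -0.4187], [0.4524, -0.4367], [0.4133, -0.2324]] sides [np.float64(0.1079), np.float64(0.2087), np.float64(0.1062), np.float64(0.2081)]
ctr [ 0.48556435 -0.32527232] yaw 10.61909764716009 m1 [ 0.47635041 -0.27612862] m2 [ 0.4947783  -0.37441602]
mouth [ 0.4797223  -0.27551827  0.096     ]
mouth [ 0.49745269 -0.37630236  0.096     ]
[0.51449479 0.06890591] 48.44637026930639 159.19642639160156
[0.51480258 0.06875309] 47.711432859701056 149.76162719726562
[0.51450768 0.06888252] 46.85839414440118 158.6474609375
side blue 260.6578947368421 206.57894736842104 pred [260.81269497 209.01092997]
```

Call:
move_arm --commands '[[[0.505,-0.777,-0.05],[0,0,0.433]],[[0.505,-0.777,-0.05],[0,0,0.433]],[[0.505,-0.777,-0.05],[0,0,0.433]],[[0.505,-0.777,-0.05],[0,0,0.433]],[[0.505,-0.777,-0.05],[0,0,0.433]]]' --gripper 75 --force 60

```text
time: 0.88
tcp_pos: [0.3654, 0.2992, 0.2164]
tcp_rot: [-0.482, 3.104, 0.0]
wrist_force: [0.9, 1.0, 0.1]
opening: 0.876
gripper_force: 0.0
```

Call:
move_arm --commands '[[[0.222,-0.34,-0.08],[0,0,0]],[[0.222,-0.34,-0.08],[0,0,0]],[[0.222,-0.34,-0.08],[0,0,0]],[[0.222,-0.34,-0.08],[0,0,0]],[[0.222,-0.34,-0.08],[0,0,0]]]'

```text
time: 1.5
tcp_pos: [0.4991, 0.0934, 0.1671]
tcp_rot: [0.469, -3.104, 0.001]
wrist_force: [-0.6, 0.5, -0.3]
opening: 0.877
gripper_force: 0.0
```

```bash
python3 - <<'E'
from h import *
s=ctrl.read_state();print({k:np.round(s[k],4).tolist() for k in("time","tcp_pos","tcp_rot","joint_pos","wrist_force")})
E
```

```text
{'time': 1.5, 'tcp_pos': [0.4991, 0.0934, 0.1671], 'tcp_rot': [0.4691, -3.1045, 0.0007], 'joint_pos': [0.0335, 0.0427, 1.6861, -0.0006, 1.4147, -1.8372], 'wrist_force': [-0.583, 0.53, -0.3425]}
```

Call:
move_arm --commands '[[[0,0,0],[0,0,0]],[[0,0,0],[0,0,0]]]'

```text
time: 1.75
tcp_pos: [0.4977, 0.0976, 0.1687]
tcp_rot: [-0.478, 3.104, -0.0]
wrist_force: [-0.7, 0.5, -0.1]
opening: 0.879
gripper_force: 0.0
```

Call:
move_arm --commands '[[[0.027,-0.048,0],[0,0,0]],[[0.027,-0.048,-0.1],[0,0,0]],[[0.027,-0.048,-0.16],[0,0,0]],[[0.027,-0.048,-0.16],[0,0,0]]]'

```text
time: 2.25
tcp_pos: [0.5127, 0.0687, 0.0708]
tcp_rot: [0.478, -3.101, -0.001]
wrist_force: [-0.0, 0.6, 0.8]
opening: 0.878
gripper_force: 0.0
```

```bash
python3 - <<'E'
from h import *
o=[]
for n,(x,y,w,hh) in dict(top=(235,175,60,60),side=(235,170,60,60)).items():
    c=cam(n); im=cv2.cvtColor(c["image"],cv2.COLOR_RGB2BGR)
    o.append(cv2.resize(im[y:y+hh,x:x+w],(400,400),interpolation=cv2.INTER_CUBIC))
cv2.imwrite("pics/c2.png",np.hstack(o))
s=ctrl.read_state();print({k:np.round(s[k],4).tolist() for k in("time","tcp_pos","tcp_rot","wrist_force")})
E
```

```text
{'time': 2.35, 'tcp_pos': [0.5147, 0.0684, 0.0739], 'tcp_rot': [-0.4778, 3.1036, -0.0005], 'wrist_force': [0.1541, 0.1019, 0.2856]}
```

View pics/c2.png

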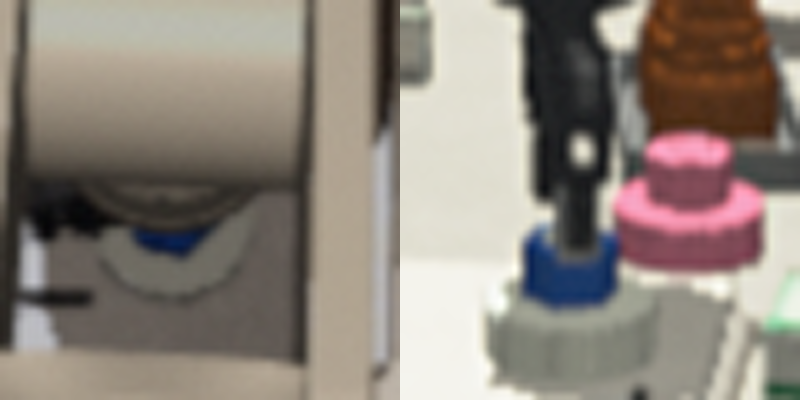

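The side crop shows the near finger (x≈577) centred on the blue grip (523–618) and above the plate. I'll go down and close.

Call:
move_arm --commands '[[[0,0,-0.036],[0,0,0]],[[0,0,-0.036],[0,0,0]],[[0,0,-0.036],[0,0,0]]]'

```text
time: 2.72
tcp_pos: [0.515, 0.0679, 0.0525]
tcp_rot: [-0.476, 3.103, -0.001]
wrist_force: [-0.8, -0.4, 1.1]
opening: 0.879
gripper_force: 0.0
```

Call:
move_arm --commands '[[[0,0,0],[0,0,0]],[[0,0,0],[0,0,0]],[[0,0,0],[0,0,0]],[[0,0,0],[0,0,0]],[[0,0,0],[0,0,0]]]' --gripper 30 --force 60

```text
time: 3.35
tcp_pos: [0.5147, 0.0677, 0.0518]
tcp_rot: [-0.476, 3.104, -0.001]
wrist_force: [-3.1, 0.5, 10.2]
opening: 0.506
gripper_force: 61.7
```

Call:
move_arm --commands '[[[0,0,0],[0,0,0]],[[0,0,0],[0,0,0]],[[0,0,0],[0,0,0]]]'

```text
time: 3.72
tcp_pos: [0.5146, 0.0677, 0.0517]
tcp_rot: [-0.476, 3.104, -0.0]
wrist_force: [-2.8, 0.1, 9.7]
opening: 0.504
gripper_force: 61.7
```

Call:
move_arm --commands '[[[0,0,0.1],[0,0,0]],[[0,0,0.2],[0,0,0]],[[0,0,0.2],[0,0,0]],[[0,0,0.2],[0,0,0]]]'

```text
time: 4.22
tcp_pos: [0.514, 0.0677, 0.1704]
tcp_rot: [0.476, -3.105, 0.0]
wrist_force: [0.4, 0.1, -2.0]
opening: 0.501
gripper_force: 62.2
```

Call:
move_arm --commands '[[[-0.009,-0.095,0],[0,0,0]],[[-0.019,-0.19,0],[0,0,0]],[[-0.028,-0.285,0],[0,0,0]],[[-0.038,-0.38,0],[0,0,0]],[[-0.047,-0.47,0],[0,0,0]]]'

```text
time: 4.85
tcp_pos: [0.485, -0.2159, 0.1692]
tcp_rot: [0.475, -3.104, -0.002]
wrist_force: [0.7, 0.2, -1.2]
opening: 0.503
gripper_force: 62.0
```

Call:
move_arm --commands '[[[-0.006,-0.05,0],[0,0,0]],[[-0.012,-0.103,0],[0,0,0]],[[-0.012,-0.103,0],[0,0,0]],[[-0.012,-0.103,0],[0,0,0]],[[-0.012,-0.103,0],[0,0,0]]]'

```text
time: 5.48
tcp_pos: [0.4789, -0.2752, 0.1704]
tcp_rot: [0.478, -3.105, -0.001]
wrist_force: [0.9, 0.7, -2.0]
opening: 0.499
gripper_force: 62.1
```

```bash
python3 - <<'E'
from h import *
o=[]
for n,(x,y,w,hh) in dict(top=(335,185,80,80),side=(250,120,70,70)).items():
    c=cam(n); im=cv2.cvtColor(c["image"],cv2.COLOR_RGB2BGR)
    o.append(cv2.resize(im[y:y+hh,x:x+w],(400,400),interpolation=cv2.INTER_CUBIC))
    for X in([.479,-.276,.096],[.497,-.375,.096]): p=proj(c,X);print(n,p,(p-[x,y])*400/w)
cv2.imwrite("pics/c3.png",np.hstack(o))
s=ctrl.read_state();print({k:np.round(s[k],4).tolist() for k in("time","tcp_pos","tcp_rot","joint_pos","wrist_force")})
E
```

```text
top [367.01258618 217.38197444] [160.0629309  161.90987221]
top [397.61674976 212.72238946] [313.0837488  138.61194731]
side [282.11945189 171.85436034] [183.53972509 296.3106305 ]
side [280.33290207 165.31754701] [173.33086898 258.95741147]
{'time': 5.575, 'tcp_pos': [0.479, -0.2753, 0.1707], 'tcp_rot': [0.4777, -3.105, -0.0], 'joint_pos': [-0.6612, 0.1319, 1.5818, -0.0, 1.4281, -2.5373], 'wrist_force': [0.3461, 0.1871, -1.7983]}
```

View pics/c3.png

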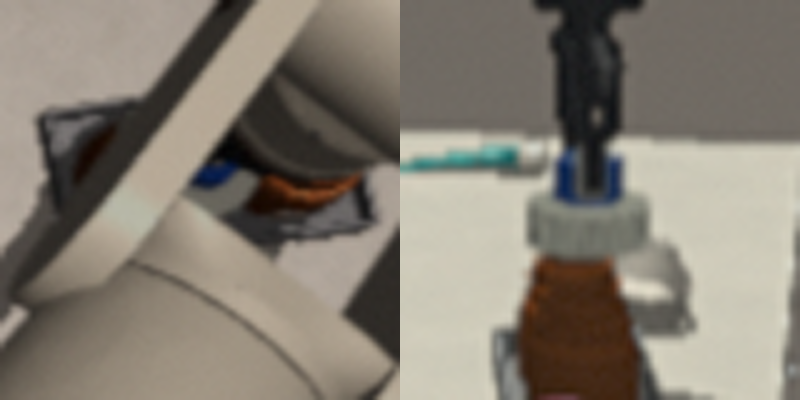

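```bash
python3 - <<'E'
from h import *
im=cv2.imread("pics/side0.png"); g=im.astype(int)
c=cam("side")
o=cv2.resize(im[225:305,380:460],(560,560),interpolation=cv2.INTER_CUBIC)
cv2.imwrite("pics/c4.png",o)
# predicted outlines in crop coords
def cc(p): q=(np.array(p)+.5)*1.5-.5; return ((q-[380,225]+.5)*7-.5).round(0)
for n,(x,y) in dict(m1=(.479,-.276),m2=(.497,-.3745)).items():
    for r,z in((.031,.096),(.041,.055),(.041,.01)):
        t=np.linspace(0,2*np.pi,73); P=np.array([cc(proj(c,[x+r*np.cos(a),y+r*np.sin(a),z])) for a in t]); print(n,r,z,P[:,0].min(),P[:,0].max(),P[:,1].min(),P[:,1].max())
x,y=.479,-.2753
for r,z in((.042,.15),): P=np.array([proj(c,[x+r*np.cos(a),y+r*np.sin(a),z]) for a in t]); print("lid pred in c3",(P[:,0].min()+.5-250)*400/70+400,(P[:,0].max()+.5-250)*400/70+400)
E
```

```text
m1 0.031 0.096 225.0 389.0 212.0 257.0
m1 0.041 0.055 197.0 413.0 307.0 370.0
m1 0.041 0.01 196.0 409.0 416.0 484.0
m2 0.031 0.096 211.0 366.0 146.0 186.0
m2 0.041 0.055 184.0 388.0 237.0 294.0
m2 0.041 0.01 183.0 385.0 341.0 402.0
lid pred in c3 526.9036823666936 649.2728318707773
```

View pics/c4.png

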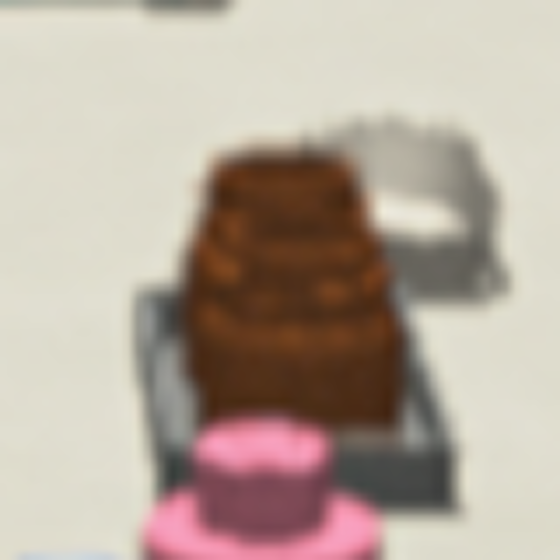

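Jar 1's silhouette (203–405) is centred on the predicted 304, and the held lid sits where predicted. Now I lower it onto jar 1.

Call:
move_arm --commands '[[[0,-0.001,-0.04],[0,0,0]],[[0,-0.001,-0.076],[0,0,0]],[[0,-0.001,-0.076],[0,0,0]]]'

```text
time: 6.0
tcp_pos: [0.4787, -0.276, 0.1238]
tcp_rot: [0.477, -3.104, -0.002]
wrist_force: [0.6, -0.2, -0.4]
opening: 0.503
gripper_force: 62.9
```

Call:
move_arm --commands '[[[0,0,-0.006],[0,0,0]],[[0,0,-0.006],[0,0,0]]]'

```text
time: 6.25
tcp_pos: [0.479, -0.2766, 0.1218]
tcp_rot: [-0.477, 3.105, -0.001]
wrist_force: [0.7, 0.4, -2.9]
opening: 0.5
gripper_force: 63.0
```

Call:
move_arm --commands '[[[0,0,-0.006],[0,0,0]],[[0,0,-0.006],[0,0,0]]]'

```text
time: 6.5
tcp_pos: [0.4791, -0.2769, 0.1187]
tcp_rot: [-0.476, 3.104, -0.002]
wrist_force: [0.0, 1.9, 7.4]
opening: 0.502
gripper_force: 64.1
```

Call:
move_arm --commands '[[[0,0,0],[0,0,-0.1]],[[0,0,-0.001],[0,0,-0.2]],[[0,0,-0.002],[0,0,-0.2]]]'

```text
time: 6.88
tcp_pos: [0.4799, -0.2774, 0.1184]
tcp_rot: [0.02, 3.138, -0.004]
wrist_force: [0.6, 0.1, 17.1]
opening: 0.502
gripper_force: 65.2
```

```bash
cat > s.py <<'E'
from h import *
s=ctrl.read_state();r=s["tcp_rot"]
print({k:np.round(s[k],4).tolist() for k in("time","tcp_pos","wrist_force","wrist_torque")},"ydir",(2*np.degrees(np.arctan2(r[1],r[0]))-90)%360,"q6",s["joint_pos"][5])
E
python3 s.py
```

```text
{'time': 6.875, 'tcp_pos': [0.4799, -0.2774, 0.1184], 'wrist_force': [0.5939, 0.0858, 17.1421], 'wrist_torque': [-0.6532, -0.4132, -0.1251]} ydir 89.28603269546798 q6 -2.2214062473195075
```

Call:
move_arm --commands '[[[0,0,0.001],[0,0,-0.1]],[[0,0,0.001],[0,0,-0.2]],[[0,0,0.001],[0,0,-0.2]]]'

```text
time: 7.25
tcp_pos: [0.48, -0.2777, 0.1185]
tcp_rot: [0.51, 3.096, -0.004]
wrist_force: [5.3, -6.2, 3.7]
opening: 0.501
gripper_force: 63.9
```

Call:
move_arm --commands '[[[0,0,0],[0,0,-0.1]],[[0,0,0],[0,0,-0.2]],[[0,0,0],[0,0,-0.2]]]'

```text
time: 7.62
tcp_pos: [0.4796, -0.2783, 0.1184]
tcp_rot: [0.989, 2.978, -0.005]
wrist_force: [1.8, -11.4, 1.7]
opening: 0.505
gripper_force: 63.8
```

```bash
python3 s.py
```

```text
{'time': 7.625, 'tcp_pos': [0.4796, -0.2783, 0.1184], 'wrist_force': [1.7873, -11.3684, 1.6919], 'wrist_torque': [-2.3797, -0.5741, -0.0639]} ydir 53.27610077856971 q6 -1.5931441979609589
```

Call:
move_arm --commands '[[[0,-0.002,-0.001],[0,0,0]],[[0,-0.002,-0.001],[0,0,-0.1]],[[0,-0.002,-0.002],[0,0,-0.2]],[[0,-0.002,-0.002],[0,0,-0.2]]]'

```text
time: 8.12
tcp_pos: [0.4794, -0.2794, 0.1173]
tcp_rot: [1.443, 2.787, -0.004]
wrist_force: [0.5, -9.4, 5.2]
opening: 0.506
gripper_force: 64.0
```

```bash
python3 s.py
```

```text
{'time': 8.125, 'tcp_pos': [0.4794, -0.2794, 0.1173], 'wrist_force': [0.4584, -9.3917, 5.1778], 'wrist_torque': [-1.9089, -0.0171, -0.1886]} ydir 35.26648547980264 q6 -1.2806611917476758
```

Call:
move_arm --commands '[[[0,-0.002,-0.001],[0,0,-0.1]],[[0,-0.002,-0.0025],[0,0,-0.2]],[[0,-0.002,-0.0025],[0,0,-0.2]]]'

```text
time: 8.5
tcp_pos: [0.479, -0.2802, 0.1155]
tcp_rot: [1.862, 2.528, -0.002]
wrist_force: [-1.5, -6.8, 6.0]
opening: 0.502
gripper_force: 64.1
```

```bash
python3 s.py
```

```text
{'time': 8.5, 'tcp_pos': [0.479, -0.2802, 0.1155], 'wrist_force': [-1.4682, -6.7903, 6.0369], 'wrist_torque': [-1.1952, 0.3599, -0.3965]} ydir 17.2560107701061 q6 -0.9681353609880466
```

Sinking along the thread (1.8 mm in 18°).

Call:
move_arm --commands '[[[0,-0.001,-0.001],[0,0,-0.1]],[[0,-0.001,-0.0025],[0,0,-0.2]],[[0,-0.001,-0.0025],[0,0,-0.2]]]'

```text
time: 8.88
tcp_pos: [0.4789, -0.2806, 0.114]
tcp_rot: [2.234, 2.206, -0.002]
wrist_force: [-3.0, -5.1, 6.6]
opening: 0.504
gripper_force: 64.2
```

```bash
python3 s.py
```

```text
{'time': 8.875, 'tcp_pos': [0.4789, -0.2806, 0.114], 'wrist_force': [-2.9758, -5.105, 6.6187], 'wrist_torque': [-0.968, 0.6533, -0.3916]} ydir 359.2573553737659 q6 -0.6548217469036044
```

Call:
move_arm --commands '[[[-0.0005,-0.001,-0.001],[0,0,-0.1]],[[-0.0005,-0.001,-0.0025],[0,0,-0.2]],[[-0.0005,-0.001,-0.0025],[0,0,-0.2]]]'

```text
time: 9.25
tcp_pos: [0.4787, -0.281, 0.1125]
tcp_rot: [2.552, 1.829, -0.0]
wrist_force: [-1.2, -3.5, 6.4]
opening: 0.504
gripper_force: 64.2
```

```bash
python3 s.py
```

```text
{'time': 9.25, 'tcp_pos': [0.4787, -0.281, 0.1125], 'wrist_force': [-1.1622, -3.4805, 6.3821], 'wrist_torque': [-0.54, 0.3806, -0.3666]} ydir 341.2603324148281 q6 -0.34190332773711374
```

Call:
move_arm --commands '[[[0,-0.0005,-0.001],[0,0,-0.1]],[[0,-0.0005,-0.0025],[0,0,-0.2]],[[0,-0.0005,-0.0025],[0,0,-0.2]]]'

```text
time: 9.62
tcp_pos: [0.4786, -0.2812, 0.111]
tcp_rot: [2.807, 1.408, -0.0]
wrist_force: [-2.4, -3.2, 6.1]
opening: 0.502
gripper_force: 64.2
```

```bash
python3 s.py
```

```text
{'time': 9.625, 'tcp_pos': [0.4786, -0.2812, 0.111], 'wrist_force': [-2.4244, -3.1578, 6.0928], 'wrist_torque': [-0.3912, 0.4592, -0.352]} ydir 323.26393224629896 q6 -0.02821502131070055
```

Call:
move_arm --commands '[[[0,-0.0005,-0.001],[0,0,-0.1]],[[0,-0.0005,-0.0025],[0,0,-0.2]],[[0,-0.0005,-0.0025],[0,0,-0.2]]]'

```text
time: 10.0
tcp_pos: [0.4785, -0.2814, 0.1094]
tcp_rot: [2.993, 0.951, 0.0]
wrist_force: [-3.4, -2.0, 7.4]
opening: 0.501
gripper_force: 64.3
```

```bash
python3 s.py
```

```text
{'time': 10.0, 'tcp_pos': [0.4785, -0.2814, 0.1094], 'wrist_force': [-3.4417, -1.9815, 7.3852], 'wrist_torque': [-0.3251, 0.6759, -0.4038]} ydir 305.2629582589137 q6 0.2855054357959389
```

Call:
move_arm --commands '[[[-0.0005,0,-0.001],[0,0,-0.1]],[[-0.0005,0,-0.0025],[0,0,-0.2]],[[-0.0005,0,-0.0025],[0,0,-0.2]]]'

```text
time: 10.38
tcp_pos: [0.4776, -0.2821, 0.109]
tcp_rot: [3.103, 0.473, -0.002]
wrist_force: [-14.3, -5.5, 20.1]
opening: 0.505
gripper_force: 139.9
```

```bash
python3 s.py
```

```text
{'time': 10.375, 'tcp_pos': [0.4776, -0.2821, 0.109], 'wrist_force': [-14.348, -5.5141, 20.1319], 'wrist_torque': [-0.7813, 2.7432, 0.9897]} ydir 287.32677631849 q6 0.5983499728709316
```

Jar 1 jams hard at TCP z .109, where home is about .104: lid origin .0753 against .070, 5 mm proud. That makes it the wrong jar, so I'll ease back and lift straight off.

Call:
move_arm --commands '[[[0.001,0,0.002],[0,0,0.1]],[[0.001,0,0.002],[0,0,0.1]]]'

```text
time: 10.62
tcp_pos: [0.4791, -0.2812, 0.1095]
tcp_rot: [3.056, 0.722, 0.001]
wrist_force: [-3.4, 1.8, 11.5]
opening: 0.502
gripper_force: 121.1
```

Call:
move_arm --commands '[[[0,0,0.004],[0,0,0]],[[0,0,0.008],[0,0,0]],[[0,0,0.008],[0,0,0]]]'

```text
time: 11.0
tcp_pos: [0.4789, -0.2809, 0.1133]
tcp_rot: [-3.058, -0.718, -0.0]
wrist_force: [-0.5, 0.3, -1.2]
opening: 0.506
gripper_force: 118.6
```

```bash
python3 s.py
```

```text
{'time': 11.0, 'tcp_pos': [0.4789, -0.2809, 0.1133], 'wrist_force': [-0.4861, 0.2942, -1.1741], 'wrist_torque': [0.036, 0.0448, 0.0369]} ydir 296.4356797345769 q6 0.440105988582961
```

Free. Lift clear, move over jar 2 and turn back for range.

Call:
move_arm --commands '[[[0,0,0.05],[0,0,0]],[[0,0,0.08],[0,0,0]],[[0,0,0.08],[0,0,0]]]' --force 60

```text
time: 11.38
tcp_pos: [0.4793, -0.2812, 0.1622]
tcp_rot: [3.057, 0.718, 0.002]
wrist_force: [-0.1, 0.2, -1.8]
opening: 0.501
gripper_force: 118.7
```

Call:
move_arm --commands '[[[0.016,-0.08,0],[0,0,0.1]],[[0.033,-0.159,0],[0,0,0.2]],[[0.033,-0.159,0],[0,0,0.3]],[[0.033,-0.159,0],[0,0,0.4]],[[0.033,-0.159,0],[0,0,0.5]]]'

```text
time: 12.0
tcp_pos: [0.4983, -0.3762, 0.1596]
tcp_rot: [-2.545, -1.839, 0.001]
wrist_force: [0.1, -0.5, 0.1]
opening: 0.501
gripper_force: 118.3
```

Call:
move_arm --commands '[[[0,0,0],[0,0,0.1]],[[0,0,0],[0,0,0.2]],[[0,0,0],[0,0,0.3]],[[0,0,0],[0,0,0.4]],[[0,0,0],[0,0,0.5]]]'

```text
time: 12.62
tcp_pos: [0.4984, -0.376, 0.1597]
tcp_rot: [-1.647, -2.673, -0.0]
wrist_force: [0.5, -0.5, -1.7]
opening: 0.509
gripper_force: 118.3
```

Call:
move_arm --commands '[[[0,0,0],[0,0,0.1]],[[0,0,0],[0,0,0.2]],[[0,0,0],[0,0,0.33]],[[0,0,0],[0,0,0.33]],[[0,0,0],[0,0,0.33]]]'

```text
time: 13.25
tcp_pos: [0.4985, -0.3762, 0.1605]
tcp_rot: [-0.921, -3.003, -0.0]
wrist_force: [-0.2, 0.5, -0.3]
opening: 0.506
gripper_force: 118.4
```

```bash
python3 s.py; python3 - <<'E'
from h import *
c=cam("side"); x,y,w=250,115,70
im=cv2.cvtColor(c["image"],cv2.COLOR_RGB2BGR)
cv2.imwrite("pics/c5.png",cv2.resize(im[y:y+w,x:x+w],(560,560),interpolation=cv2.INTER_CUBIC))
p=ctrl.read_state()["tcp_pos"]; t=np.linspace(0,6.28,73)
z=p[2]-.034+.013
P=np.array([proj(c,[p[0]+.042*np.cos(a),p[1]+.042*np.sin(a),z]) for a in t]); print("lid pred",[(P[:,0].min()+.5-x)*8,(P[:,0].max()+.5-x)*8], (P[:,1].mean()-y)*8)
E
```

```text
{'time': 13.25, 'tcp_pos': [0.4985, -0.3762, 0.1605], 'wrist_force': [-0.154, 0.4688, -0.3338], 'wrist_torque': [0.0378, -0.0159, 0.0068]} ydir 55.912191136466106 q6 -1.7454868742120617
lid pred [np.float64(164.95870015331457), np.float64(326.57086082461274)] 320.70189379202407
```

View pics/c5.png

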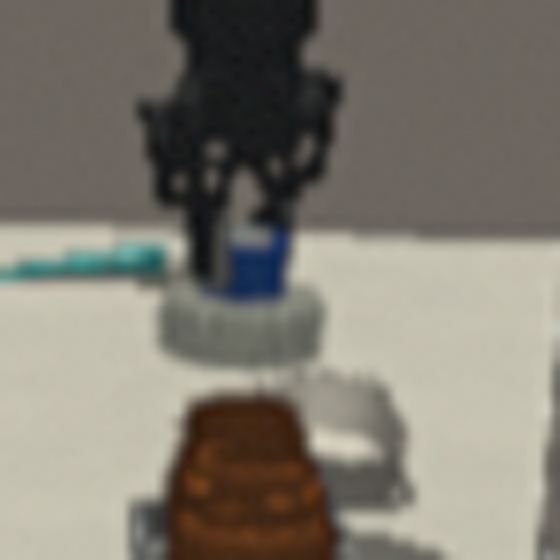

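The lid hangs level at 158–326 (centre 242), over jar 2's neck at 192–300 (centre 246), so it is within about 2 mm. Lowering.

Call:
move_arm --commands '[[[-0.002,-0.002,-0.03],[0,0,0]],[[-0.002,-0.002,-0.059],[0,0,0]],[[-0.002,-0.002,-0.059],[0,0,0]]]'

```text
time: 13.68
tcp_pos: [0.4967, -0.3768, 0.1234]
tcp_rot: [-0.915, -3.002, -0.002]
wrist_force: [-0.8, 0.6, -1.5]
opening: 0.504
gripper_force: 118.9
```

Call:
move_arm --commands '[[[0,0,-0.006],[0,0,0]],[[0,0,-0.006],[0,0,0]]]'

```text
time: 13.92
tcp_pos: [0.4975, -0.3775, 0.1223]
tcp_rot: [0.915, 3.005, -0.0]
wrist_force: [0.2, 0.6, -0.6]
opening: 0.506
gripper_force: 118.7
```

Call:
move_arm --commands '[[[0,0,-0.004],[0,0,0]],[[0,0,-0.004],[0,0,0]]]'

```text
time: 14.18
tcp_pos: [0.4974, -0.3775, 0.1198]
tcp_rot: [0.915, 3.005, -0.0]
wrist_force: [-0.5, -0.2, -1.0]
opening: 0.504
gripper_force: 118.7
```

```bash
python3 s.py
```

```text
{'time': 14.175, 'tcp_pos': [0.4974, -0.3775, 0.1198], 'wrist_force': [-0.4807, -0.1911, -0.9916], 'wrist_torque': [0.029, -0.0097, 0.0272]} ydir 56.135626994938804 q6 -1.7521230666847958
```

Call:
move_arm --commands '[[[0,0,-0.002],[0,0,0]],[[0,0,-0.004],[0,0,0]],[[0,0,-0.004],[0,0,0]]]'

```text
time: 14.55
tcp_pos: [0.4973, -0.3776, 0.1173]
tcp_rot: [-0.915, -3.005, 0.0]
wrist_force: [-0.5, -1.4, -2.2]
opening: 0.502
gripper_force: 118.7
```

```bash
python3 s.py
```

```text
{'time': 14.55, 'tcp_pos': [0.4973, -0.3776, 0.1173], 'wrist_force': [-0.5025, -1.364, -2.2376], 'wrist_torque': [-0.3045, 0.1206, 0.0057]} ydir 56.133983183124315 q6 -1.7521497667410897
```

Call:
move_arm --commands '[[[0,0,-0.002],[0,0,0]],[[0,0,-0.003],[0,0,0]]]'

```text
time: 14.8
tcp_pos: [0.4974, -0.3776, 0.1156]
tcp_rot: [-0.915, -3.005, 0.001]
wrist_force: [-2.6, -2.4, 0.7]
opening: 0.501
gripper_force: 118.9
```

```bash
python3 s.py
```

```text
{'time': 14.8, 'tcp_pos': [0.4974, -0.3776, 0.1156], 'wrist_force': [-2.6052, -2.3847, 0.726], 'wrist_torque': [-0.5492, 0.3434, 0.0301]} ydir 56.13299913711728 q6 -1.7521238855447874
```

Call:
move_arm --commands '[[[-0.0005,-0.0005,-0.002],[0,0,0]],[[-0.0005,-0.0005,-0.002],[0,0,-0.1]],[[-0.0005,-0.0005,-0.003],[0,0,-0.2]],[[-0.0005,-0.0005,-0.003],[0,0,-0.2]]]'

```text
time: 15.3
tcp_pos: [0.497, -0.3777, 0.1136]
tcp_rot: [-1.373, -2.825, -0.0]
wrist_force: [-2.0, -0.5, -0.4]
opening: 0.505
gripper_force: 118.7
```

```bash
python3 s.py
```

```text
{'time': 15.3, 'tcp_pos': [0.497, -0.3777, 0.1136], 'wrist_force': [-2.0063, -0.5273, -0.4464], 'wrist_torque': [-0.19, 0.3613, -0.0025]} ydir 38.17992639187264 q6 -1.4394056939889044
```

Call:
move_arm --commands '[[[0,0,-0.002],[0,0,0]],[[0,0,-0.003],[0,0,-0.1]],[[0,0,-0.004],[0,0,-0.2]],[[0,0,-0.004],[0,0,-0.2]]]'

```text
time: 15.8
tcp_pos: [0.497, -0.3778, 0.1112]
tcp_rot: [-1.795, -2.578, 0.0]
wrist_force: [-2.3, -1.0, -1.0]
opening: 0.505
gripper_force: 118.7
```

```bash
python3 s.py
```

```text
{'time': 15.8, 'tcp_pos': [0.497, -0.3778, 0.1112], 'wrist_force': [-2.3185, -0.9783, -0.9868], 'wrist_torque': [-0.2752, 0.5208, -0.0361]} ydir 20.302536268875087 q6 -1.1274447064234565
```

Call:
move_arm --commands '[[[0,0,-0.002],[0,0,0]],[[0,0,-0.003],[0,0,-0.1]],[[0,0,-0.004],[0,0,-0.2]],[[0,0,-0.004],[0,0,-0.2]]]'

```text
time: 16.3
tcp_pos: [0.4971, -0.3779, 0.109]
tcp_rot: [2.176, 2.266, -0.0]
wrist_force: [-1.0, -2.2, 1.4]
opening: 0.504
gripper_force: 118.7
```

```bash
python3 s.py
```

```text
{'time': 16.3, 'tcp_pos': [0.4971, -0.3779, 0.109], 'wrist_force': [-1.0283, -2.1504, 1.3979], 'wrist_torque': [-0.4248, 0.4519, -0.0696]} ydir 2.34087694753444 q6 -0.8139440176230034
```

Call:
move_arm --commands '[[[0,0,-0.001],[0,0,-0.1]],[[0,0,-0.003],[0,0,-0.2]],[[0,0,-0.004],[0,0,-0.2]]]'

```text
time: 16.68
tcp_pos: [0.497, -0.3783, 0.1069]
tcp_rot: [2.503, 1.898, -0.001]
wrist_force: [-3.9, -4.7, 6.7]
opening: 0.507
gripper_force: 116.1
```

```bash
python3 s.py
```

```text
{'time': 16.675, 'tcp_pos': [0.497, -0.3783, 0.1069], 'wrist_force': [-3.9334, -4.7463, 6.7004], 'wrist_torque': [-0.5981, 0.8303, -0.4619]} ydir 344.3485337248529 q6 -0.500167447452663
```

Already below jar 1's jam height, and pressing properly now. Continue.

Call:
move_arm --commands '[[[-0.0005,-0.0005,-0.001],[0,0,-0.1]],[[-0.0005,-0.0005,-0.0025],[0,0,-0.2]],[[-0.0005,-0.0005,-0.0025],[0,0,-0.2]]]'

```text
time: 17.05
tcp_pos: [0.4968, -0.3785, 0.1054]
tcp_rot: [2.769, 1.483, -0.0]
wrist_force: [-2.8, -5.1, 2.5]
opening: 0.505
gripper_force: 116.3
```

```bash
python3 s.py
```

```text
{'time': 17.05, 'tcp_pos': [0.4968, -0.3785, 0.1054], 'wrist_force': [-2.7988, -5.0574, 2.5113], 'wrist_torque': [-0.6561, 0.4358, -0.3733]} ydir 326.3493180601386 q6 -0.18671822040094102
```

Call:
move_arm --commands '[[[0,-0.0005,-0.001],[0,0,-0.1]],[[0,-0.0005,-0.003],[0,0,-0.2]],[[0,-0.0005,-0.003],[0,0,-0.2]]]'

```text
time: 17.42
tcp_pos: [0.4969, -0.3792, 0.1044]
tcp_rot: [2.965, 1.031, 0.0]
wrist_force: [-5.8, -4.8, 10.3]
opening: 0.502
gripper_force: 116.0
```

```bash
python3 s.py
```

```text
{'time': 17.425, 'tcp_pos': [0.4969, -0.3792, 0.1044], 'wrist_force': [-5.7586, -4.7681, 10.336], 'wrist_torque': [-0.6338, 0.6758, -0.5243]} ydir 308.34343621234444 q6 0.12707933491851545
```

Call:
move_arm --commands '[[[-0.0005,-0.0005,0],[0,0,-0.1]],[[-0.0005,-0.0005,-0.0005],[0,0,-0.2]],[[-0.0005,-0.0005,-0.0005],[0,0,-0.2]]]'

```text
time: 17.8
tcp_pos: [0.4953, -0.3803, 0.1038]
tcp_rot: [3.089, 0.555, -0.004]
wrist_force: [-15.4, -10.0, 9.3]
opening: 0.508
gripper_force: 91.9
```

```bash
python3 s.py
```

```text
{'time': 17.8, 'tcp_pos': [0.4953, -0.3803, 0.1038], 'wrist_force': [-15.425, -10.0293, 9.3138], 'wrist_torque': [-1.7169, 2.2615, 0.2734]} ydir 290.36541266144394 q6 0.4398873392979379
```

Call:
move_arm --commands '[[[-0.002,-0.001,0],[0,0,0]],[[-0.002,-0.001,0],[0,0,0]]]'

```text
time: 18.05
tcp_pos: [0.4951, -0.3803, 0.1037]
tcp_rot: [3.09, 0.558, -0.0]
wrist_force: [-6.1, -7.6, 5.3]
opening: 0.502
gripper_force: 89.9
```

```bash
python3 s.py
```

```text
{'time': 18.05, 'tcp_pos': [0.4951, -0.3803, 0.1037], 'wrist_force': [-6.0993, -7.5592, 5.2902], 'wrist_torque': [-1.3611, 0.6861, -0.0635]} ydir 290.48992313073325 q6 0.43570470891750995
```

Call:
move_arm --commands '[[[0,0,0],[0,0,-0.05]],[[0,0,0],[0,0,-0.1]],[[0,0,0],[0,0,-0.1]]]'

```text
time: 18.42
tcp_pos: [0.4945, -0.3805, 0.1036]
tcp_rot: [3.124, 0.313, -0.002]
wrist_force: [-11.8, -9.6, 7.5]
opening: 0.498
gripper_force: 89.8
```

```bash
python3 s.py
```

```text
{'time': 18.425, 'tcp_pos': [0.4945, -0.3805, 0.1036], 'wrist_force': [-11.7871, -9.6277, 7.468], 'wrist_torque': [-1.4522, 1.6058, -0.1663]} ydir 281.4284933196077 q6 0.5938311569340375
```

Call:
move_arm --commands '[[[-0.001,-0.001,0],[0,0,0]],[[-0.001,-0.001,0],[0,0,-0.1]],[[-0.001,-0.001,0],[0,0,-0.1]]]'

```text
time: 18.8
tcp_pos: [0.4935, -0.3808, 0.1037]
tcp_rot: [3.139, 0.065, -0.003]
wrist_force: [-16.0, -4.7, 9.4]
opening: 0.504
gripper_force: 104.7
```

```bash
python3 s.py
```

```text
{'time': 18.8, 'tcp_pos': [0.4935, -0.3808, 0.1037], 'wrist_force': [-16.0351, -4.6895, 9.4478], 'wrist_torque': [-1.5078, 2.663, -0.2698]} ydir 272.3861619853967 q6 0.7505219548605615
```

Call:
move_arm --commands '[[[-0.001,-0.001,0],[0,0,0]],[[-0.001,-0.001,0],[0,0,-0.1]],[[-0.001,-0.001,0],[0,0,-0.1]]]'

```text
time: 19.18
tcp_pos: [0.4926, -0.3811, 0.1037]
tcp_rot: [3.135, -0.181, -0.004]
wrist_force: [-19.2, -1.0, 12.3]
opening: 0.504
gripper_force: 105.2
```

```bash
python3 s.py
```

```text
{'time': 19.175, 'tcp_pos': [0.4926, -0.3811, 0.1037], 'wrist_force': [-19.2011, -1.003, 12.2607], 'wrist_torque': [-1.0346, 3.24, -0.138]} ydir 263.3950084836603 q6 0.9062216709589626
```

Height is home (.1037). The lid sits about 3 mm off-centre in the fingers, so I'll let go, recentre, regrip and test for tightness.

Call:
move_arm --commands '[[[0,0,0],[0,0,0]],[[0,0,0],[0,0,0]],[[0.002,0.002,0.002],[0,0,0]],[[0.004,0.003,0.002],[0,0,0]],[[0.004,0.003,0.002],[0,0,0]]]' --gripper 65

```text
time: 19.8
tcp_pos: [0.4967, -0.3785, 0.1041]
tcp_rot: [-3.136, 0.187, -0.0]
wrist_force: [0.6, -0.4, 0.6]
opening: 0.76
gripper_force: 0.0
```

```bash
python3 s.py; python3 - <<'E'
from h import *
c=cam("side"); x,y,w=250,130,56
im=cv2.cvtColor(c["image"],cv2.COLOR_RGB2BGR)
cv2.imwrite("pics/c6.png",cv2.resize(im[y:y+w,x:x+w],(560,560),interpolation=cv2.INTER_CUBIC))
t=np.linspace(0,6.28,73)
for z in(.07,.096,.1):
    P=np.array([proj(c,[.495+.042*np.cos(a),-.3794+.042*np.sin(a),z]) for a in t]);q=(P+.5-[x,y])*10; print(z,q.min(0),q.max(0))
q=(proj(c,[.495,-.3794,.13])+.5-[x,y])*10;print(q)
E
```

```text
{'time': 19.8, 'tcp_pos': [0.4967, -0.3785, 0.1041], 'wrist_force': [0.6457, -0.4034, 0.5978], 'wrist_torque': [0.0149, -0.038, 0.0012]} ydir 263.1774101991388 q6 0.9152794737244287
0.07 [213.58023072 388.99916725] [412.7403792  442.86500604]
0.096 [214.3476443 330.5209335] [414.47543945 382.02228983]
0.1 [214.46636549 321.47515535] [414.74386454 372.60845767]
[315.86238481 276.84279234]
```

View pics/c6.png

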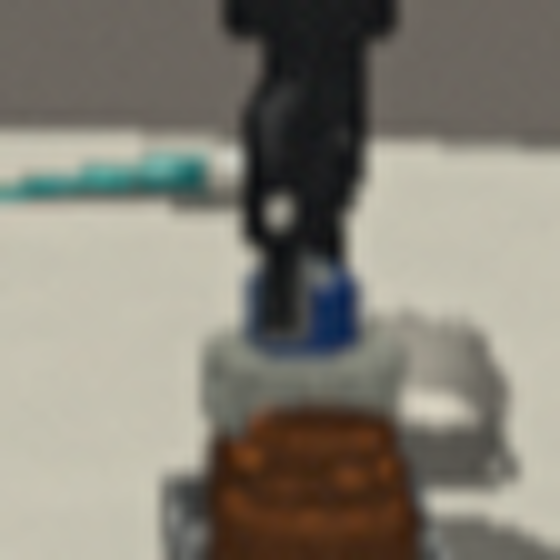

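The lid sits level on jar 2 at 203–408, with the hex at 248–358 and the fingers about centred on it. Regrip and tighten gently.

Call:
move_arm --commands '[[[-0.001,0,-0.0005],[0,0,0]],[[-0.001,0,-0.0005],[0,0,0]],[[-0.001,0,-0.0005],[0,0,0]],[[-0.001,0,-0.0005],[0,0,0]],[[-0.001,0,-0.0005],[0,0,0]]]' --gripper 30 --force 60

```text
time: 20.48
tcp_pos: [0.4958, -0.381, 0.1051]
tcp_rot: [3.131, -0.188, 0.002]
wrist_force: [-4.5, -14.8, 6.5]
opening: 0.52
gripper_force: 59.6
```

```bash
python3 s.py
```

```text
{'time': 20.475, 'tcp_pos': [0.4958, -0.381, 0.1051], 'wrist_force': [-4.461, -14.825, 6.4957], 'wrist_torque': [-2.6288, 0.7839, 0.5081]} ydir 263.1243590948451 q6 0.9144354146087813
```

Call:
move_arm --commands '[[[0,0,0],[0,0,-0.05]],[[0,0,0],[0,0,-0.1]],[[0,0,0],[0,0,-0.1]]]'

```text
time: 20.85
tcp_pos: [0.4954, -0.3807, 0.1052]
tcp_rot: [3.107, -0.434, 0.001]
wrist_force: [-5.7, -10.3, 9.2]
opening: 0.519
gripper_force: 78.1
```

```bash
python3 s.py
```

```text
{'time': 20.85, 'tcp_pos': [0.4954, -0.3807, 0.1052], 'wrist_force': [-5.6959, -10.2744, 9.2386], 'wrist_torque': [-2.4789, 1.4432, -0.6682]} ydir 254.07910702989068 q6 1.072712401086714
```

Call:
move_arm --commands '[[[0,-0.002,0],[0,0,0]],[[0,-0.002,0],[0,0,-0.1]],[[0,-0.002,0],[0,0,-0.1]]]'

```text
time: 21.22
tcp_pos: [0.497, -0.3816, 0.1056]
tcp_rot: [3.064, -0.676, 0.006]
wrist_force: [4.5, -9.3, 8.6]
opening: 0.521
gripper_force: 131.7
```

```bash
python3 s.py
```

```text
{'time': 21.225, 'tcp_pos': [0.497, -0.3816, 0.1056], 'wrist_force': [4.4937, -9.2727, 8.6473], 'wrist_torque': [-1.9423, -0.5953, 1.5574]} ydir 245.11585209905894 q6 1.2283134188314373
```

Call:
move_arm --commands '[[[0,0,0],[0,0,-0.05]],[[0,0,0],[0,0,-0.1]],[[0,0,0],[0,0,-0.1]]]'

```text
time: 21.6
tcp_pos: [0.4982, -0.3818, 0.1061]
tcp_rot: [3.002, -0.912, 0.011]
wrist_force: [15.7, -7.4, 9.5]
opening: 0.522
gripper_force: 169.1
```

```bash
python3 s.py
```

```text
{'time': 21.6, 'tcp_pos': [0.4982, -0.3818, 0.1061], 'wrist_force': [15.7382, -7.4409, 9.5091], 'wrist_torque': [-2.527, -1.3813, 1.5129]} ydir 236.1882131567416 q6 1.3845461777887211
```

The torque has risen to 1.5 N·m and the grip is camming, so it is tight. Let go, lift away and check.

Call:
move_arm --commands '[[[0,0,0],[0,0,0]],[[0,0,0],[0,0,0]],[[0,0,0],[0,0,0]],[[0,0,0],[0,0,0]]]' --gripper 80

```text
time: 22.1
tcp_pos: [0.4958, -0.3799, 0.1038]
tcp_rot: [-3.005, 0.915, 0.0]
wrist_force: [-0.1, 0.8, -0.5]
opening: 0.942
gripper_force: 0.0
```

Call:
move_arm --commands '[[[0,0,0.05],[0,0,0]],[[0,0,0.12],[0,0,0]],[[-0.05,0.1,0.2],[0,0,0]],[[-0.1,0.2,0.2],[0,0,0]],[[-0.1,0.3,0.2],[0,0,0]]]'

```text
time: 22.72
tcp_pos: [0.4368, -0.2159, 0.224]
tcp_rot: [3.004, -0.917, 0.002]
wrist_force: [1.3, -0.1, 0.7]
opening: 0.938
gripper_force: 0.0
```

Call:
move_arm --commands '[[[0,0.1,0],[0,0,0]],[[0,0.2,0],[0,0,0]],[[0,0.3,0],[0,0,0]],[[0,0.4,0],[0,0,0]],[[0,0.5,0],[0,0,0]]]'

```text
time: 23.35
tcp_pos: [0.4376, 0.0848, 0.2235]
tcp_rot: [-3.005, 0.915, -0.001]
wrist_force: [1.5, 0.1, 0.3]
opening: 0.939
gripper_force: 0.0
```

```bash
python3 s.py; python3 - <<'E'
from h import *
o=[]
for n,(x,y,w) in dict(top=(340,180,76),side=(250,130,56)).items():
    c=cam(n); im=cv2.cvtColor(c["image"],cv2.COLOR_RGB2BGR)
    o.append(cv2.resize(im[y:y+w,x:x+w],(400,400),interpolation=cv2.INTER_CUBIC)); f=400/w
    t=np.linspace(0,6.28,73)
    for r,z in((.042,.07),(.042,.1),(.0254,.13)):
        P=np.array([proj(c,[.497+r*np.cos(a),-.378+r*np.sin(a),z]) for a in t]);q=(P+.5-[x,y])*f; print(n,z,q.min(0).round(),q.max(0).round())
cv2.imwrite("pics/c7.png",np.hstack(o))
E
```

```text
{'time': 23.35, 'tcp_pos': [0.4376, 0.0848, 0.2235], 'wrist_force': [1.5257, 0.1151, 0.2557], 'wrist_torque': [-0.0139, -0.0424, 0.0187]} ydir 236.12531145960293 q6 2.180287270528191
top 0.07 [228. 115.] [363. 248.]
top 0.1 [244. 106.] [382. 243.]
top 0.13 [289. 124.] [375. 209.]
side 0.07 [149. 278.] [291. 317.]
side 0.1 [150. 230.] [293. 267.]
side 0.13 [178. 188.] [266. 209.]
```

View pics/c7.png

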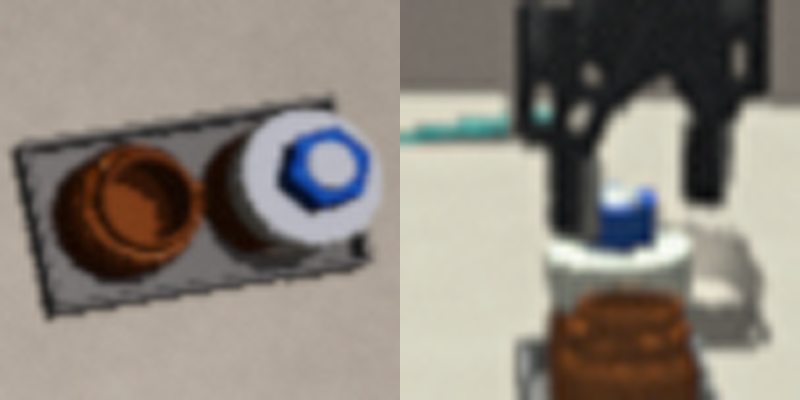

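The lid sits on jar 2, level and centred, with its top circle at 244–382 × 108–246 where a home lid should project. The cameras resolve height only to about 2 mm, so I'll probe the grip's top gently with shut fingers; home would be z = .130.

Call:
move_arm --commands '[[[0.02,-0.1,0],[0,0,0]],[[0.04,-0.2,0],[0,0,0]],[[0.06,-0.3,0],[0,0,0]],[[0.08,-0.4,0],[0,0,0]],[[0.099,-0.5,0],[0,0,0]]]' --gripper 0 --force 20

```text
time: 24.08
tcp_pos: [0.4972, -0.2196, 0.2233]
tcp_rot: [-3.005, 0.916, -0.001]
wrist_force: [1.1, 0.2, 0.1]
opening: 0.001
gripper_force: 0.0
```

Call:
move_arm --commands '[[[0,-0.1,0],[0,0,0]],[[0,-0.2,0],[0,0,0]],[[0,-0.271,0],[0,0,0]],[[0,-0.271,-0.07],[0,0,0]],[[0,-0.271,-0.07],[0,0,0]]]'

```text
time: 24.7
tcp_pos: [0.4959, -0.3794, 0.1783]
tcp_rot: [-3.002, 0.916, 0.008]
wrist_force: [0.5, 0.5, 0.6]
opening: 0.002
gripper_force: 0.0
```

Call:
move_arm --commands '[[[0,0,-0.04],[0,0,0]],[[0,0,-0.07],[0,0,0]],[[0,0,-0.07],[0,0,0]]]'

```text
time: 25.08
tcp_pos: [0.4972, -0.3792, 0.1389]
tcp_rot: [-3.005, 0.914, 0.002]
wrist_force: [0.2, 0.2, 0.1]
opening: 0.003
gripper_force: 0.0
```

```bash
python3 s.py
```

```text
{'time': 25.075, 'tcp_pos': [0.4972, -0.3792, 0.1389], 'wrist_force': [0.2445, 0.1861, 0.1473], 'wrist_torque': [-0.0207, -0.0591, -0.0135]} ydir 236.15971616577662 q6 1.3866972074458264
```

Call:
move_arm --commands '[[[0,0,-0.005],[0,0,0]],[[0,0,-0.01],[0,0,0]],[[0,0,-0.01],[0,0,0]]]'

```text
time: 25.45
tcp_pos: [0.4974, -0.3796, 0.1333]
tcp_rot: [-3.005, 0.915, -0.0]
wrist_force: [-0.1, -0.0, -0.2]
opening: -0.002
gripper_force: 0.0
```

Call:
move_arm --commands '[[[0,0,-0.002],[0,0,0]],[[0,0,-0.002],[0,0,0]]]'

```text
time: 25.7
tcp_pos: [0.4974, -0.3796, 0.132]
tcp_rot: [-3.005, 0.915, -0.0]
wrist_force: [-0.3, -0.2, 0.3]
opening: 0.002
gripper_force: 0.0
```

Call:
move_arm --commands '[[[0,0,-0.002],[0,0,0]],[[0,0,-0.002],[0,0,0]]]'

```text
time: 25.95
tcp_pos: [0.4974, -0.3798, 0.1312]
tcp_rot: [3.005, -0.915, 0.001]
wrist_force: [-1.1, 0.8, 5.4]
opening: 0.0
gripper_force: 2.2
```

Call:
move_arm --commands '[[[0,0,-0.001],[0,0,0]],[[0,0,-0.001],[0,0,0]]]'

```text
time: 26.2
tcp_pos: [0.4974, -0.3798, 0.1311]
tcp_rot: [3.005, -0.915, 0.001]
wrist_force: [-2.4, 2.2, 10.2]
opening: -0.002
gripper_force: 5.1
```

Contact comes at .1312, about 1 mm high, which is either bias, a cap disc or a proud lid. I'll calibrate by probing jar 1's rim (.096).

Call:
move_arm --commands '[[[0,0,0.03],[0,0,0]],[[0.013,0.08,0.03],[0,0,0]],[[0.013,0.166,0.03],[0,0,0]],[[0.013,0.166,0],[0,0,0]],[[0.013,0.166,-0.048],[0,0,0]]]'

```text
time: 26.82
tcp_pos: [0.5059, -0.2803, 0.1024]
tcp_rot: [3.005, -0.913, 0.004]
wrist_force: [0.4, -0.7, 0.2]
opening: 0.006
gripper_force: 0.0
```

Call:
move_arm --commands '[[[0,0,0],[0,0,0]],[[0,0,-0.002],[0,0,0]],[[0,0,-0.002],[0,0,0]]]'

```text
time: 27.2
tcp_pos: [0.5055, -0.2806, 0.1012]
tcp_rot: [3.005, -0.915, 0.002]
wrist_force: [-0.1, 0.2, -0.8]
opening: 0.0
gripper_force: 0.0
```

Call:
move_arm --commands '[[[0,0,-0.003],[0,0,0]],[[0,0,-0.003],[0,0,0]]]'

```text
time: 27.45
tcp_pos: [0.5052, -0.2801, 0.0985]
tcp_rot: [-3.005, 0.915, -0.0]
wrist_force: [0.4, -0.1, 0.6]
opening: 0.001
gripper_force: 0.0
```

Call:
move_arm --commands '[[[0,0,-0.002],[0,0,0]],[[0,0,-0.002],[0,0,0]]]'

```text
time: 27.7
tcp_pos: [0.5052, -0.28, 0.0971]
tcp_rot: [-3.005, 0.915, 0.0]
wrist_force: [0.3, -0.5, -0.6]
opening: -0.001
gripper_force: 0.0
```

Call:
move_arm --commands '[[[0,0,-0.001],[0,0,0]],[[0,0,-0.001],[0,0,0]]]'

```text
time: 27.95
tcp_pos: [0.5052, -0.28, 0.0965]
tcp_rot: [-3.005, 0.915, 0.0]
wrist_force: [0.2, -0.6, -0.8]
opening: -0.003
gripper_force: 0.0
```

Call:
move_arm --commands '[[[0,0,-0.001],[0,0,0]],[[0,0,-0.001],[0,0,0]]]'

```text
time: 28.2
tcp_pos: [0.5052, -0.2801, 0.096]
tcp_rot: [-3.005, 0.915, -0.0]
wrist_force: [0.4, -0.4, 2.0]
opening: -0.002
gripper_force: 0.5
```

Call:
move_arm --commands '[[[0,0,-0.001],[0,0,0]],[[0,0,-0.001],[0,0,0]]]'

```text
time: 28.45
tcp_pos: [0.5053, -0.2801, 0.096]
tcp_rot: [3.005, -0.915, 0.001]
wrist_force: [-2.2, 1.8, 8.5]
opening: 0.001
gripper_force: 4.2
```

The TCP is exact (contact at .096), so I'll probe the lid's plate on two opposite sides; home is .100.

Call:
move_arm --commands '[[[0,0,0.073],[0,0,0]],[[-0.033,-0.065,0.073],[0,0,0]],[[-0.066,-0.13,0.073],[0,0,0]],[[-0.066,-0.13,0.073],[0,0,0]],[[-0.066,-0.13,0.013],[0,0,0]]]'

```text
time: 29.08
tcp_pos: [0.4665, -0.3591, 0.1049]
tcp_rot: [3.003, -0.916, 0.006]
wrist_force: [1.3, -0.6, -0.8]
opening: 0.004
gripper_force: 0.0
```

Call:
move_arm --commands '[[[0,0,0],[0,0,0]],[[0,0,-0.002],[0,0,0]],[[0,0,-0.002],[0,0,0]]]'

```text
time: 29.45
tcp_pos: [0.4658, -0.3576, 0.102]
tcp_rot: [-3.005, 0.914, 0.0]
wrist_force: [0.3, -0.4, -0.1]
opening: -0.003
gripper_force: 0.0
```

Call:
move_arm --commands '[[[0,0,-0.002],[0,0,0]],[[0,0,-0.002],[0,0,0]]]'

```text
time: 29.7
tcp_pos: [0.4658, -0.3579, 0.1011]
tcp_rot: [-3.005, 0.915, -0.001]
wrist_force: [0.1, 1.4, 2.9]
opening: -0.002
gripper_force: 1.4
```

Call:
move_arm --commands '[[[0,0,-0.001],[0,0,0]],[[0,0,-0.001],[0,0,0]]]'

```text
time: 29.95
tcp_pos: [0.4658, -0.358, 0.1009]
tcp_rot: [3.005, -0.915, 0.001]
wrist_force: [-2.3, 3.0, 9.4]
opening: -0.001
gripper_force: 4.7
```

Plate at .1010 and grip top at .1311, so the lid is still about 1 mm proud. I'll fit the hex's yaw and centre from the saved top crop and regrip squarely.

```bash
python3 - <<'E'
from h import *
from scipy.optimize import minimize
c=cam("top"); im=cv2.imread("pics/c7.png")[:,:400].astype(np.float32)
m=((im[...,0]-im[...,2])>45).astype(np.uint8)
k=max(cv2.findContours(m,cv2.RETR_EXTERNAL,cv2.CHAIN_APPROX_NONE)[0],key=cv2.contourArea)
t=np.zeros_like(m); cv2.drawContours(t,[k],-1,1,-1); print(cv2.boundingRect(k)); t=cv2.GaussianBlur(t.astype(np.float32),(0,0),2)
f=400/76
def ren(p):
    X,Y,a=p; pts=[]
    for z in(.131,.101):
        for i in range(6):
            q=a+np.pi/6+i*np.pi/3; u=proj(c,[X+.0254*np.cos(q),Y+.0254*np.sin(q),z]); pts.append([(u[0]-340+.5)*f-.5,(u[1]-180+.5)*f-.5])
    hu=cv2.convexHull(np.float32(pts)); o=np.zeros(m.shape,np.float32); cv2.fillConvexPoly(o,np.int32(np.round(hu*16)),1,shift=4)
    return cv2.GaussianBlur(o,(0,0),2)
for a in np.radians([0,20,40]):
    x0=np.array([49.6,-37.9,a*10])
    r=minimize(lambda p:((ren([p[0]/100,p[1]/100,p[2]/10])-t)**2).sum(),x0,method="Nelder-Mead",options=dict(initial_simplex=x0+np.array([[0,0,0],[.5,0,0],[0,.5,0],[0,0,2]])))
    print(r.x[:2]/100,np.degrees(r.x[2]/10)%60,r.fun)
E
```

```text
(287, 126, 84, 82)
[ 0.49871326 -0.38110652] 13.269096483777309 747.8854370117188
[ 0.49897085 -0.38158112] 17.222493832664266 740.9365844726562
[ 0.49908266 -0.38143252] 40.91176934045306 809.592529296875
```

Call:
move_arm --commands '[[[0,0,0.05],[0,0,0]],[[-0.04,0.1,0.12],[0,0,0]],[[-0.04,0.2,0.15],[0,0,0]],[[-0.04,0.3,0.15],[0,0,0]],[[-0.04,0.4,0.15],[0,0,0]]]' --gripper 75 --force 60

```text
time: 30.62
tcp_pos: [0.4413, -0.1242, 0.1906]
tcp_rot: [-3.005, 0.916, -0.002]
wrist_force: [1.9, -0.5, -0.9]
opening: 0.876
gripper_force: 0.0
```

```bash
python3 - <<'E'
from h import *
from scipy.optimize import minimize
c=cam("top"); h=c["image"].astype(np.float32); x0,y0=390,200
cr=cv2.resize(h[y0:y0+24,x0:x0+26],None,fx=8,fy=8,interpolation=cv2.INTER_CUBIC)
out=cv2.cvtColor(np.clip(cr,0,255).astype(np.uint8),cv2.COLOR_RGB2BGR)
cv2.imwrite("pics/c8.png",cv2.resize(out,None,fx=3,fy=3,interpolation=cv2.INTER_CUBIC)[:600,:800])
b=cr[...,2]-cr[...,0]
for th in(35,45,60):
    m=(b>th).astype(np.uint8)
    k=max(cv2.findContours(m,cv2.RETR_EXTERNAL,cv2.CHAIN_APPROX_NONE)[0],key=cv2.contourArea)
    t=np.zeros_like(m); cv2.drawContours(t,[k],-1,1,-1); t=cv2.GaussianBlur(t.astype(np.float32),(0,0),3)
    def ren(p):
        X,Y,a=p; pts=[]
        for z in(.131,.101):
            for i in range(6):
                q=a+np.pi/6+i*np.pi/3; u=proj(c,[X+.0254*np.cos(q),Y+.0254*np.sin(q),z]); pts.append([(u[0]-x0+.5)*8-.5,(u[1]-y0+.5)*8-.5])
        hu=cv2.convexHull(np.float32(pts)); o=np.zeros(m.shape,np.float32); cv2.fillConvexPoly(o,np.int32(np.round(hu*16)),1,shift=4)
        return cv2.GaussianBlur(o,(0,0),3)
    res=[]
    for a in range(0,60,6):
        r=minimize(lambda p:((ren([p[0]/100,p[1]/100,np.radians(a)])-t)**2).sum(),[49.8,-38.],method="Nelder-Mead",options=dict(initial_simplex=[[49.8,-38],[50.2,-38],[49.8,-37.6]])); res.append((a,round(r.fun),*(r.x.round(2))))
    print(th,cv2.boundingRect(k),res)
E
```

```text
35 (40, 33, 124, 126) [(0, 1707, np.float64(49.74), np.float64(-38.16)), (6, 1662, np.float64(49.77), np.float64(-38.15)), (12, 1623, np.float64(49.77), np.float64(-38.09)), (18, 1623, np.float64(49.75), np.float64(-38.12)), (24, 1641, np.float64(49.73), np.float64(-38.07)), (30, 1658, np.float64(49.76), np.float64(-38.06)), (36, 1710, np.float64(49.73), np.float64(-38.1)), (42, 1726, np.float64(49.74), np.float64(-38.1)), (48, 1749, np.float64(49.78), np.float64(-38.18)), (54, 1723, np.float64(49.76), np.float64(-38.16))]
45 (41, 34, 122, 124) [(0, 2144, np.float64(49.74), np.float64(-38.15)), (6, 2085, np.float64(49.77), np.float64(-38.15)), (12, 2026, np.float64(49.77), np.float64(-38.11)), (18, 2001, np.float64(49.7), np.float64(-38.0)), (24, 2014, np.float64(49.75), np.float64(-38.09)), (30, 2007, np.float64(49.76), np.float64(-38.1)), (36, 2083, np.float64(49.77), np.float64(-38.15)), (42, 2130, np.float64(49.76), np.float64(-38.15)), (48, 2154, np.float64(49.78), np.float64(-38.12)), (54, 2151, np.float64(49.79), np.float64(-38.16))]
60 (42, 36, 120, 120) [(0, 2736, np.float64(49.74), np.float64(-38.15)), (6, 2666, np.float64(49.77), np.float64(-38.06)), (12, 2579, np.float64(49.77), np.float64(-38.1)), (18, 2513, np.float64(49.79), np.float64(-38.24)), (24, 2504, np.float64(49.73), np.float64(-38.05)), (30, 2524, np.float64(49.8), np.float64(-38.11)), (36, 2627, np.float64(49.78), np.float64(-38.13)), (42, 2690, np.float64(49.78), np.float64(-38.18)), (48, 2733, np.float64(49.74), np.float64(-38.17)), (54, 2741, np.float64(49.79), np.float64(-38.12))]
```

View pics/c8.png

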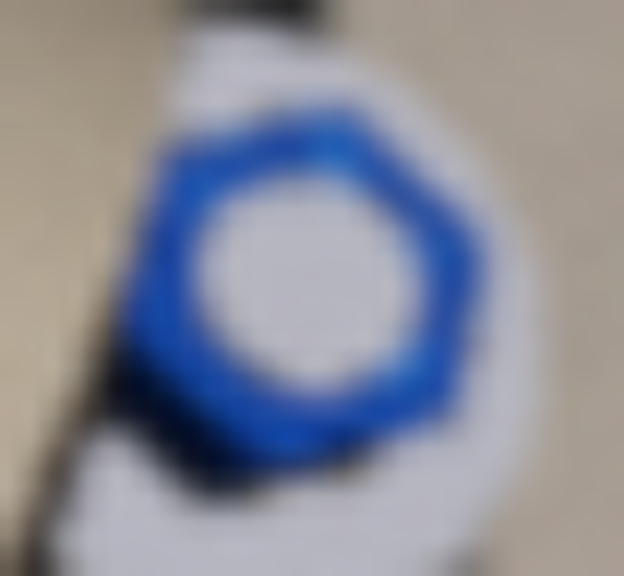

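The close crop gives hex vertices at about (175,150), (350,100), (485,245), (445,410), (280,465) and (130,310). The flats are therefore at about 15° mod 60, so I regrip along 255°, a little higher so the tips don't push on the plate.

Call:
move_arm --commands '[[[0.02,-0.1,0],[0,0,0.1]],[[0.04,-0.2,0],[0,0,0.21]],[[0.07,-0.3,0],[0,0,0.21]],[[0.093,-0.4,0],[0,0,0.21]],[[0.093,-0.426,0],[0,0,0.21]]]'

```text
time: 31.3
tcp_pos: [0.4973, -0.3845, 0.1888]
tcp_rot: [-3.114, 0.412, 0.002]
wrist_force: [0.5, -0.0, 0.1]
opening: 0.879
gripper_force: 0.0
```

Call:
move_arm --commands '[[[0,0,0],[0,0,0]],[[0,0,0],[0,0,0]]]'

```text
time: 31.55
tcp_pos: [0.4974, -0.3803, 0.1903]
tcp_rot: [-3.115, 0.408, -0.0]
wrist_force: [1.2, 0.3, -0.5]
opening: 0.876
gripper_force: 0.0
```

```bash
python3 s.py
```

```text
{'time': 31.55, 'tcp_pos': [0.4974, -0.3803, 0.1903], 'wrist_force': [1.2219, 0.3111, -0.4988], 'wrist_torque': [-0.001, 0.0261, 0.0068]} ydir 255.07711796896535 q6 1.0553464155602108
```

Call:
move_arm --commands '[[[0,0,-0.07],[0,0,0]],[[0,0,-0.136],[0,0,0]],[[0,0,-0.136],[0,0,0]],[[0,0,-0.136],[0,0,0]]]'

```text
time: 32.05
tcp_pos: [0.4981, -0.3813, 0.1107]
tcp_rot: [3.114, -0.408, 0.003]
wrist_force: [0.5, 0.3, 0.3]
opening: 0.879
gripper_force: 0.0
```

Call:
move_arm --commands '[[[0,0,0],[0,0,0]],[[0,0,0],[0,0,0]],[[0,0,0],[0,0,0]],[[0,0,0],[0,0,0]],[[0,0,0],[0,0,0]]]' --gripper 30 --force 60

```text
time: 32.67
tcp_pos: [0.4994, -0.3809, 0.1108]
tcp_rot: [3.115, -0.407, 0.007]
wrist_force: [12.7, 11.1, 10.7]
opening: 0.502
gripper_force: 62.7
```

```bash
python3 s.py
```

```text
{'time': 32.675, 'tcp_pos': [0.4994, -0.3809, 0.1108], 'wrist_force': [12.7291, 11.103, 10.6771], 'wrist_torque': [0.8262, -1.206, -0.1011]} ydir 255.09415666865655 q6 1.0548344232035811
```

Call:
move_arm --commands '[[[0.002,0.002,0.001],[0,0,0]],[[0.002,0.002,0.001],[0,0,0]]]'

```text
time: 32.92
tcp_pos: [0.4995, -0.3808, 0.1108]
tcp_rot: [3.113, -0.408, 0.004]
wrist_force: [5.5, 2.1, 8.8]
opening: 0.501
gripper_force: 62.6
```

```bash
python3 s.py
```

```text
{'time': 32.925, 'tcp_pos': [0.4995, -0.3808, 0.1108], 'wrist_force': [5.5415, 2.11, 8.7761], 'wrist_torque': [-0.7877, 0.0167, -0.1483]} ydir 255.0560583365987 q6 1.0576130526354437
```

Call:
move_arm --commands '[[[0.001,0.0005,0],[0,0,-0.05]],[[0.001,0.0005,0],[0,0,-0.1]],[[0.001,0.0005,0],[0,0,-0.1]]]'

```text
time: 33.3
tcp_pos: [0.501, -0.3808, 0.111]
tcp_rot: [3.071, -0.649, 0.008]
wrist_force: [11.8, -2.3, 6.8]
opening: 0.498
gripper_force: 101.2
```

```bash
python3 s.py
```

```text
{'time': 33.3, 'tcp_pos': [0.501, -0.3808, 0.111], 'wrist_force': [11.782, -2.3473, 6.7556], 'wrist_torque': [-0.9476, -1.8034, 2.8065]} ydir 246.12594160966376 q6 1.2147647809759041
```

Hard stop already (2.8 N·m): tight, but likely tilted or wedged. I'll ease back about 20° under light pressure so it can settle flat, watching z.

Call:
move_arm --commands '[[[0,0,0],[0,0,0.1]],[[-0.001,0,-0.001],[0,0,0.2]],[[-0.001,0,-0.001],[0,0,0.2]]]'

```text
time: 33.67
tcp_pos: [0.5027, -0.3806, 0.1111]
tcp_rot: [3.135, -0.16, 0.016]
wrist_force: [32.2, -0.5, 4.6]
opening: 0.505
gripper_force: 93.3
```

```bash
python3 s.py
```

```text
{'time': 33.675, 'tcp_pos': [0.5027, -0.3806, 0.1111], 'wrist_force': [32.1893, -0.5275, 4.5984], 'wrist_torque': [-0.1573, -5.3403, -1.1771]} ydir 264.1413541959265 q6 0.8993196295531349
```

Call:
move_arm --commands '[[[0,0,-0.001],[0,0,0.1]],[[0,0,-0.001],[0,0,0.1]]]'

```text
time: 33.92
tcp_pos: [0.5055, -0.3799, 0.1111]
tcp_rot: [3.137, 0.088, 0.025]
wrist_force: [57.1, 4.6, 0.9]
opening: 0.506
gripper_force: 118.8
```

```bash
python3 s.py
```

```text
{'time': 33.925, 'tcp_pos': [0.5055, -0.3799, 0.1111], 'wrist_force': [57.1109, 4.589, 0.8541], 'wrist_torque': [0.5234, -9.3866, -0.7134]} ydir 273.20427945702573 q6 0.7420724252989213
```

Lateral force is building fast, so I release at once.

Call:
move_arm --commands '[[[0,0,0],[0,0,0]],[[0,0,0],[0,0,0]],[[0,0,0],[0,0,0]],[[0,0,0.01],[0,0,0]],[[0,0,0.06],[0,0,0]]]' --gripper 80

```text
time: 34.55
tcp_pos: [0.4979, -0.3796, 0.1431]
tcp_rot: [-3.138, -0.083, 0.003]
wrist_force: [0.6, -0.1, 0.7]
opening: 0.938
gripper_force: 0.0
```

```bash
python3 s.py
```

```text
{'time': 34.55, 'tcp_pos': [0.4979, -0.3796, 0.1431], 'wrist_force': [0.5873, -0.0783, 0.6984], 'wrist_torque': [0.016, 0.0032, 0.0361]} ydir 273.0203785652773 q6 0.7437303680236047
```

Push on the grip's centre with shut fingers and read the height again.

Call:
move_arm --commands '[[[0,0,0],[0,0,0]],[[0,0,0],[0,0,0]],[[0,0,0],[0,0,0]],[[0,0,0],[0,0,0]],[[0,0,0],[0,0,0]]]' --gripper 0 --force 20

```text
time: 35.17
tcp_pos: [0.4986, -0.3799, 0.1437]
tcp_rot: [-3.14, -0.083, 0.0]
wrist_force: [-0.5, -0.2, 1.1]
opening: 0.002
gripper_force: 0.0
```

Call:
move_arm --commands '[[[-0.002,0,-0.01],[0,0,0]],[[-0.002,0,-0.02],[0,0,0]],[[-0.002,0,-0.02],[0,0,0]]]'

```text
time: 35.55
tcp_pos: [0.4973, -0.3799, 0.1315]
tcp_rot: [-3.14, -0.083, 0.0]
wrist_force: [-0.5, 0.0, -0.1]
opening: -0.004
gripper_force: 0.0
```

```bash
python3 s.py
```

```text
{'time': 35.55, 'tcp_pos': [0.4973, -0.3799, 0.1315], 'wrist_force': [-0.4592, 0.0005, -0.1103], 'wrist_torque': [0.0093, 0.0343, -0.0281]} ydir 273.03397675981023 q6 0.7423862225643861
```

Call:
move_arm --commands '[[[0,0,-0.002],[0,0,0]],[[0,0,-0.002],[0,0,0]]]'

```text
time: 35.8
tcp_pos: [0.4974, -0.38, 0.131]
tcp_rot: [3.14, 0.083, 0.0]
wrist_force: [-2.3, 0.9, 6.5]
opening: 0.003
gripper_force: 3.1
```

Call:
move_arm --commands '[[[0,0,-0.001],[0,0,0]],[[0,0,-0.001],[0,0,0]]]'

```text
time: 36.05
tcp_pos: [0.4974, -0.3801, 0.1309]
tcp_rot: [3.14, 0.083, 0.0]
wrist_force: [-3.0, 2.4, 11.7]
opening: 0.001
gripper_force: 5.7
```

Call:
move_arm --commands '[[[0,0,-0.002],[0,0,0]],[[0,0,-0.002],[0,0,0]]]'

```text
time: 36.3
tcp_pos: [0.4974, -0.3802, 0.1308]
tcp_rot: [3.139, 0.083, 0.001]
wrist_force: [-7.8, 5.7, 23.0]
opening: -0.004
gripper_force: 11.3
```

Call:
move_arm --commands '[[[0,0,0.025],[0,0,0]],[[0.061,0,0.025],[0,0,0]],[[0.061,0,0.025],[0,0,0]],[[0.061,0,-0.04],[0,0,0]],[[0.061,0,-0.04],[0,0,0]]]'

```text
time: 36.92
tcp_pos: [0.5326, -0.379, 0.1024]
tcp_rot: [-3.137, -0.083, 0.006]
wrist_force: [-0.8, 0.4, 0.4]
opening: 0.005
gripper_force: 0.0
```

Call:
move_arm --commands '[[[0,0,-0.002],[0,0,0]],[[0,0,-0.002],[0,0,0]]]'

```text
time: 37.17
tcp_pos: [0.5343, -0.3804, 0.1052]
tcp_rot: [3.139, 0.083, 0.002]
wrist_force: [0.5, -0.3, -0.8]
opening: 0.002
gripper_force: 0.0
```

Call:
move_arm --commands '[[[0,0,-0.002],[0,0,0]],[[0,0,-0.002],[0,0,0]]]'

```text
time: 37.42
tcp_pos: [0.5341, -0.38, 0.1029]
tcp_rot: [3.14, 0.083, 0.0]
wrist_force: [0.2, -0.7, 0.9]
opening: 0.003
gripper_force: 0.0
```

Call:
move_arm --commands '[[[0,0,-0.002],[0,0,0]],[[0,0,-0.002],[0,0,0]]]'

```text
time: 37.67
tcp_pos: [0.534, -0.3799, 0.1012]
tcp_rot: [-3.14, -0.083, 0.0]
wrist_force: [0.1, -0.7, 0.0]
opening: 0.0
gripper_force: 0.0
```

Call:
move_arm --commands '[[[0,0,-0.001],[0,0,0]],[[0,0,-0.001],[0,0,0]]]'

```text
time: 37.92
tcp_pos: [0.534, -0.38, 0.1007]
tcp_rot: [-3.14, -0.083, 0.0]
wrist_force: [0.3, -0.1, -0.3]
opening: 0.001
gripper_force: 0.0
```

Call:
move_arm --commands '[[[0,0,-0.001],[0,0,0]],[[0,0,-0.001],[0,0,0]]]'

```text
time: 38.17
tcp_pos: [0.534, -0.38, 0.1001]
tcp_rot: [-3.14, -0.083, 0.0]
wrist_force: [0.1, -0.2, 0.4]
opening: 0.0
gripper_force: 0.0
```

Call:
move_arm --commands '[[[0,0,-0.001],[0,0,0]],[[0,0,-0.001],[0,0,0]]]'

```text
time: 38.42
tcp_pos: [0.5341, -0.38, 0.0996]
tcp_rot: [-3.14, -0.083, -0.0]
wrist_force: [1.0, -0.7, 0.3]
opening: -0.002
gripper_force: 0.2
```

The lid is tilted: plate .0996 at +x, .101 at −x. Press the −x side.

Call:
move_arm --commands '[[[0,0,0.075],[0,0,0]],[[-0.06,0,0.075],[0,0,0]],[[-0.123,0,0.075],[0,0,0]],[[-0.123,0,0.075],[0,0,0]],[[-0.123,0,0.006],[0,0,0]]]'

```text
time: 39.05
tcp_pos: [0.4611, -0.3816, 0.1059]
tcp_rot: [3.136, 0.082, 0.005]
wrist_force: [-14.4, -2.5, 10.9]
opening: 0.0
gripper_force: 7.7
```

Call:
move_arm --commands '[[[0,0,0],[0,0,0]],[[0,0,-0.002],[0,0,0]],[[0,0,-0.002],[0,0,0]]]'

```text
time: 39.42
tcp_pos: [0.46, -0.3806, 0.1021]
tcp_rot: [3.14, 0.083, -0.002]
wrist_force: [-8.7, -5.0, 4.6]
opening: -0.002
gripper_force: 5.3
```

Call:
move_arm --commands '[[[0,0,-0.002],[0,0,0]],[[0,0,-0.002],[0,0,0]]]'

```text
time: 39.67
tcp_pos: [0.46, -0.3808, 0.1019]
tcp_rot: [3.139, 0.083, -0.002]
wrist_force: [-14.2, -2.1, 15.8]
opening: 0.001
gripper_force: 10.5
```

Call:
move_arm --commands '[[[0,0,-0.002],[0,0,0]],[[0,0,-0.002],[0,0,0]]]'

```text
time: 39.92
tcp_pos: [0.46, -0.3809, 0.1016]
tcp_rot: [3.138, 0.083, -0.001]
wrist_force: [-17.3, 2.5, 26.8]
opening: 0.001
gripper_force: 16.3
```

The lid is wedged tilted, and my last grip was too high on the hex. I'll regrip properly low and square at 256° with 120 N, back it off, level it and re-tighten.

Call:
move_arm --commands '[[[0,0,0.075],[0,0,0]],[[0.03,0,0.075],[0,0,-0.1]],[[0.061,0,0.075],[0,0,-0.19]],[[0.061,0,0.075],[0,0,-0.19]]]' --gripper 75 --force 120

```text
time: 40.42
tcp_pos: [0.4979, -0.3797, 0.1442]
tcp_rot: [-3.118, 0.382, 0.0]
wrist_force: [-0.5, -0.1, 0.7]
opening: 0.848
gripper_force: 0.0
```

Call:
move_arm --commands '[[[0,0,0],[0,0,0]],[[0,0,-0.03],[0,0,0]],[[0,0,-0.064],[0,0,0]],[[0,0,-0.064],[0,0,0]],[[0,0,-0.064],[0,0,0]]]'

```text
time: 41.05
tcp_pos: [0.4967, -0.3801, 0.1064]
tcp_rot: [3.118, -0.384, 0.0]
wrist_force: [-0.4, 0.2, 0.6]
opening: 0.877
gripper_force: 0.0
```

Call:
move_arm --commands '[[[0,0,0],[0,0,0]],[[0,0,0],[0,0,0]],[[0,0,0],[0,0,0]],[[0,0,0],[0,0,0]],[[0,0,0],[0,0,0]]]' --gripper 30

```text
time: 41.68
tcp_pos: [0.497, -0.3799, 0.1074]
tcp_rot: [3.118, -0.383, 0.001]
wrist_force: [-4.2, 4.5, 11.0]
opening: 0.486
gripper_force: 122.6
```

```bash
python3 s.py
```

```text
{'time': 41.675, 'tcp_pos': [0.497, -0.3799, 0.1074], 'wrist_force': [-4.2192, 4.5421, 11.0205], 'wrist_torque': [0.734, 0.5489, 0.6705]} ydir 255.98294932009046 q6 1.0396125120212767
```

Call:
move_arm --commands '[[[0,0,0.001],[0,0,0.05]],[[0,0,0.001],[0,0,0.1]],[[0,0,0.001],[0,0,0.15]],[[0,0,0.001],[0,0,0.15]]]'

```text
time: 42.18
tcp_pos: [0.4974, -0.3799, 0.1082]
tcp_rot: [3.141, -0.013, 0.003]
wrist_force: [-1.8, 5.5, 19.3]
opening: 0.486
gripper_force: 135.7
```

```bash
python3 s.py
```

```text
{'time': 42.175, 'tcp_pos': [0.4974, -0.3799, 0.1082], 'wrist_force': [-1.7853, 5.4857, 19.2653], 'wrist_torque': [0.6995, -0.7784, 2.4472]} ydir 269.52159596067713 q6 0.8031792131106426
```

The lid now turns with the hand. I'll back off a bit more, release so it settles level, regrip and screw clockwise with the firm grip.

Call:
move_arm --commands '[[[0,0,0.001],[0,0,0.05]],[[0,0,0.002],[0,0,0.1]],[[0,0,0.004],[0,0,0.2]],[[0,0,0.004],[0,0,0.2]]]'

```text
time: 42.68
tcp_pos: [0.4961, -0.3799, 0.1088]
tcp_rot: [-3.104, -0.479, 0.003]
wrist_force: [-6.7, 0.1, -3.9]
opening: 0.483
gripper_force: 133.1
```

Call:
move_arm --commands '[[[0,0,0],[0,0,0]],[[0,0,0],[0,0,0]],[[0,0,0],[0,0,0]],[[0,0,0],[0,0,0]]]' --gripper 60

```text
time: 43.18
tcp_pos: [0.4969, -0.38, 0.1093]
tcp_rot: [3.105, 0.476, 0.001]
wrist_force: [0.7, -0.5, 0.8]
opening: 0.703
gripper_force: 0.0
```

Call:
move_arm --commands '[[[0,0,0],[0,0,0]],[[0,0,0],[0,0,0]],[[0,0,0],[0,0,0]],[[0,0,0],[0,0,0]]]' --gripper 30

```text
time: 43.68
tcp_pos: [0.4966, -0.3799, 0.1095]
tcp_rot: [-3.105, -0.476, 0.0]
wrist_force: [-3.0, 0.3, 7.1]
opening: 0.487
gripper_force: 124.0
```

Call:
move_arm --commands '[[[0,0,-0.001],[0,0,-0.1]],[[0,0,-0.002],[0,0,-0.2]],[[0,0,-0.002],[0,0,-0.2]]]'

```text
time: 44.05
tcp_pos: [0.4987, -0.3804, 0.1099]
tcp_rot: [3.139, -0.019, 0.008]
wrist_force: [13.8, 1.0, 14.5]
opening: 0.489
gripper_force: 127.6
```

```bash
python3 s.py
```

```text
{'time': 44.05, 'tcp_pos': [0.4987, -0.3804, 0.1099], 'wrist_force': [13.8346, 0.9895, 14.497], 'wrist_torque': [0.1933, -1.6979, 1.9115]} ydir 269.32094444501945 q6 0.8069930269513933
```

It binds again when turned clockwise, so it is cross-seated. I'll unscrew it well back, following the pitch, and start again.

Call:
move_arm --commands '[[[0,0,0.002],[0,0,0.1]],[[0,0,0.003],[0,0,0.2]],[[0,0,0.005],[0,0,0.3]],[[0,0,0.006],[0,0,0.4]],[[0,0,0.007],[0,0,0.5]]]'

```text
time: 44.68
tcp_pos: [0.4991, -0.3781, 0.113]
tcp_rot: [-2.905, -1.195, -0.008]
wrist_force: [15.2, 18.4, 9.7]
opening: 0.486
gripper_force: 126.6
```

Call:
move_arm --commands '[[[0,0,0.001],[0,0,0.1]],[[0,0,0.003],[0,0,0.2]],[[0,0,0.004],[0,0,0.3]],[[0,0,0.005],[0,0,0.4]],[[0,0,0.0065],[0,0,0.5]]]'

```text
time: 45.3
tcp_pos: [0.4974, -0.3769, 0.1165]
tcp_rot: [-2.224, -2.214, -0.006]
wrist_force: [0.2, 25.0, 7.7]
opening: 0.487
gripper_force: 126.4
```

```bash
python3 s.py
```

```text
{'time': 45.3, 'tcp_pos': [0.4974, -0.3769, 0.1165], 'wrist_force': [0.1529, 25.0267, 7.6963], 'wrist_torque': [3.709, 0.1534, -2.9378]} ydir 359.72088805492837 q6 -0.7698347358372322
```

It unscrews cleanly. The lateral forces show that my grip was about 4 mm off in x, with the jar axis at about x .494. Regrip here, closing along x, so it centres.

Call:
move_arm --commands '[[[0,0,0],[0,0,0]],[[0,0,0],[0,0,0]],[[-0.002,0,0.001],[0,0,0]],[[-0.004,0,0.001],[0,0,0]],[[-0.004,0,0.001],[0,0,0]]]' --gripper 65

```text
time: 45.92
tcp_pos: [0.4943, -0.3801, 0.1167]
tcp_rot: [-2.233, -2.21, 0.0]
wrist_force: [-0.2, 0.9, 0.8]
opening: 0.757
gripper_force: 0.0
```

Call:
move_arm --commands '[[[0,0,0],[0,0,0]],[[0,0,0],[0,0,0]],[[0,0,0],[0,0,0]],[[0,0,0],[0,0,0]],[[0,0,0],[0,0,0]]]' --gripper 30

```text
time: 46.55
tcp_pos: [0.4945, -0.3802, 0.1173]
tcp_rot: [2.232, 2.21, -0.0]
wrist_force: [-1.9, -0.0, 6.8]
opening: 0.488
gripper_force: 118.5
```

```bash
python3 s.py
```

```text
{'time': 46.55, 'tcp_pos': [0.4945, -0.3802, 0.1173], 'wrist_force': [-1.9033, -0.0265, 6.7515], 'wrist_torque': [0.129, 0.4064, -0.0831]} ydir 359.4350738920783 q6 -0.7688134464414899
```

Centred with almost no side force. Screw clockwise.

Call:
move_arm --commands '[[[0,0,-0.001],[0,0,-0.1]],[[0,0,-0.0025],[0,0,-0.2]],[[0,0,-0.0035],[0,0,-0.3]],[[0,0,-0.005],[0,0,-0.4]],[[0,0,-0.005],[0,0,-0.4]]]'

```text
time: 47.18
tcp_pos: [0.4946, -0.38, 0.1139]
tcp_rot: [2.806, 1.413, 0.0]
wrist_force: [0.0, 1.5, 5.6]
opening: 0.486
gripper_force: 119.4
```

```bash
python3 s.py
```

```text
{'time': 47.175, 'tcp_pos': [0.4946, -0.38, 0.1139], 'wrist_force': [0.0199, 1.4827, 5.5729], 'wrist_torque': [0.275, -0.0508, -0.1423]} ydir 323.44546997725257 q6 -0.14074463084490224
```

Call:
move_arm --commands '[[[0,0,-0.001],[0,0,-0.1]],[[0,0,-0.0025],[0,0,-0.2]],[[0,0,-0.0035],[0,0,-0.3]],[[0,0,-0.005],[0,0,-0.4]],[[0,0,-0.005],[0,0,-0.4]]]'

```text
time: 47.8
tcp_pos: [0.495, -0.3805, 0.1135]
tcp_rot: [3.103, 0.478, 0.003]
wrist_force: [-5.3, 2.8, 31.1]
opening: 0.492
gripper_force: 118.5
```

```bash
python3 s.py
```

```text
{'time': 47.8, 'tcp_pos': [0.495, -0.3805, 0.1135], 'wrist_force': [-5.3399, 2.7563, 31.1122], 'wrist_torque': [1.7536, 1.1277, -1.2113]} ydir 287.5018770321177 q6 0.4864707402597531
```

Call:
move_arm --commands '[[[0,0,0.003],[0,0,0]],[[0,0,0.003],[0,0,0]],[[0,0,0.003],[0,0,0]],[[0,0,0.055],[0,0,0]],[[0,0,0.055],[0,0,0]]]' --gripper 65

```text
time: 48.42
tcp_pos: [0.4951, -0.3805, 0.1456]
tcp_rot: [3.103, 0.477, 0.003]
wrist_force: [-0.9, -0.1, 0.5]
opening: 0.761
gripper_force: 0.0
```

Call:
move_arm --commands '[[[0,0,0],[0,0,0]],[[0,0,0],[0,0,0]],[[0,0,0],[0,0,0]],[[0,0,0],[0,0,0]],[[0,0,-0.012],[0,0,0]]]' --gripper 0

```text
time: 49.05
tcp_pos: [0.4946, -0.3801, 0.1365]
tcp_rot: [3.105, 0.476, 0.001]
wrist_force: [-0.3, -0.4, -0.1]
opening: 0.0
gripper_force: 0.0
```

Call:
move_arm --commands '[[[0,0,-0.002],[0,0,0]],[[0,0,-0.002],[0,0,0]]]'

```text
time: 49.3
tcp_pos: [0.4944, -0.3799, 0.135]
tcp_rot: [-3.105, -0.476, 0.0]
wrist_force: [0.6, 0.5, 0.5]
opening: -0.001
gripper_force: 0.0
```

Call:
move_arm --commands '[[[0,0,-0.002],[0,0,0]],[[0,0,-0.002],[0,0,0]]]'

```text
time: 49.55
tcp_pos: [0.4944, -0.38, 0.134]
tcp_rot: [-3.105, -0.476, 0.0]
wrist_force: [-0.5, 0.3, -0.4]
opening: -0.004
gripper_force: 0.0
```

Call:
move_arm --commands '[[[0,0,-0.002],[0,0,0]],[[0,0,-0.002],[0,0,0]]]'

```text
time: 49.8
tcp_pos: [0.4944, -0.38, 0.1328]
tcp_rot: [-3.105, -0.476, 0.0]
wrist_force: [-0.9, 0.0, 1.1]
opening: -0.001
gripper_force: 0.0
```

Call:
move_arm --commands '[[[0,0,-0.002],[0,0,0]],[[0,0,-0.002],[0,0,0]]]'

```text
time: 50.05
tcp_pos: [0.4944, -0.38, 0.1315]
tcp_rot: [-3.105, -0.476, 0.0]
wrist_force: [-0.5, 0.7, -0.4]
opening: 0.003
gripper_force: 0.0
```

Call:
move_arm --commands '[[[0,0,-0.001],[0,0,0]],[[0,0,-0.001],[0,0,0]]]'

```text
time: 50.3
tcp_pos: [0.4944, -0.38, 0.131]
tcp_rot: [-3.105, -0.476, 0.0]
wrist_force: [0.0, -0.5, 0.2]
opening: 0.001
gripper_force: 0.0
```

Call:
move_arm --commands '[[[0,0,-0.001],[0,0,0]],[[0,0,-0.001],[0,0,0]]]'

```text
time: 50.55
tcp_pos: [0.4944, -0.38, 0.1304]
tcp_rot: [-3.105, -0.476, 0.0]
wrist_force: [0.3, 0.5, -0.0]
opening: -0.003
gripper_force: 0.0
```

Call:
move_arm --commands '[[[0,0,-0.001],[0,0,0]],[[0,0,-0.001],[0,0,0]]]'

```text
time: 50.8
tcp_pos: [0.4944, -0.38, 0.1301]
tcp_rot: [3.105, 0.476, 0.0]
wrist_force: [-1.2, 1.1, 3.6]
opening: 0.003
gripper_force: 1.6
```

Contact at .1301: the lid is exactly home (.130), with no tilt left. Lift away and hand in.

Call:
move_arm --commands '[[[0,0,0.05],[0,0,0]],[[0,0,0.12],[0,0,0]],[[-0.03,0.1,0.15],[0,0,0]],[[-0.05,0.2,0.15],[0,0,0]],[[-0.05,0.25,0.15],[0,0,0]]]'

```text
time: 51.42
tcp_pos: [0.4637, -0.2277, 0.2204]
tcp_rot: [3.105, 0.477, 0.001]
wrist_force: [0.7, -0.2, 0.4]
opening: -0.003
gripper_force: 0.0
```

Call:
move_arm --commands '[[[0,0,0],[0,0,0]],[[0,0,0],[0,0,0]]]'

```text
time: 51.68
tcp_pos: [0.4645, -0.2304, 0.2198]
tcp_rot: [3.105, 0.476, 0.0]
wrist_force: [0.8, 0.6, 0.6]
opening: -0.002
gripper_force: 0.0
```

```bash
python3 -c "
from h import *
print(ctrl.sign_off())"
```

```text
the job is handed in; nothing more can be done
None
```

The lid jammed about 5 mm proud on the +y jar, so I screwed it onto the −y jar; a touch on the grip's centre found its top at z = 0.1301 m (home is 0.130), the final turn stopped under 31 N downward load rather than at a clear tight stop, and I let go and handed in at 51.7 s without touching the box or bottles.

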